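Refit a support arm in the bench stock rack and rack the square tube

ROBOT

A 6-joint arm with a two-finger parallel gripper is mounted at the origin on a cart in front of the work surface, level with it; the furniture and walls round the work are solid. World frame = base frame: x ahead of the robot, y to its left, z up, the work surface at z = 0. Lengths are in mm, angles in rad, forces in N, time in s.
With the tool pointing down it reaches from about 350 to 875 mm from the base axis. Payload 4.2 kg.
Tool frame: the origin (TCP) lies midway between the tips of the shut fingers; the grasp point (between the pads) lies 19 mm behind it; z points along the fingers, y is the direction in which the jaws open and shut (so a half turn about z gives the same grasp; the last joint's range is limited). The gripper opens to 85 mm and grips with 20 to 120 N. Pads are 22 mm wide; open, the fingers measure 114 mm over their backs; the gripper's body (76 mm by 85 mm) begins 54 mm behind the grasp point. The pads swing forward as they close: fully open they stand 13 mm farther back than shut.
Start: joints at [-0.878, 0.385, 0.008, 0, -1.194, -0.259], TCP at [262.713, -567.081, 231.312] pointing down, gripper open.
Joint ranges: [-3.14, 3.14], [-1.21, 2.06], [-1.07, 1.41], [-3.16, 2.05], [-2.99, -0.16], [-3.1, 3.1]. Speed limits (rad/s): [2.79, 2.79, 3.14, 3.14, 3.14, 3.14].

INTERFACE

Orientations are given as a unit quaternion [x, y, z, w].
In Python, from bench import arm gives the robot as it stands. The module is installed in compiled form; this text tells all that it offers.
- The arm moves only by the tool drive_tool, never from a script. Its argument "moves" is a list that holds one entry, the list of rows, each a list of 7 numbers: the opening, from 0 (shut) to 1 (fully open), then the shift along the tool's x, y, z in m, then the turn, a rotation vector about the tool's x, y, z in rad. In form: [[[hand, dx, dy, dz, wx, wy, wz], ...]]. A call has 1 to 20 rows; each row shifts and turns the pose as measured when the row begins, along the tool's axes as they then stand; what a row does not reach is not made up. A row lasts 1/10 s, in which the tool goes at most 50 mm and 8.59 degrees, less where a joint would pass 70% of its speed; a pose out of reach is approached as far as the arm can. A call with a gripper value outside its range is refused whole. The fingers move at their own pace and stop on an object; the grip force is fixed at half the most. Time passes only in rows, so rows that do not move let the fingers close. It gives the time, the measured TCP pose, the force and the opening at its end, in the units of the state.
- arm.read_state(): the state, without advancing time (a new reading comes with each control period).
- arm.get_image(name): name is "scene" or "top"; returns (picture, depth): 400x640x3 uint8, red, green, blue; 400x640 float32, mm along the optical axis (not along the pixel's ray), 0 where there is no reading.
- arm.camera_params(name): a dict with "fov_y" (degrees; the focal length in pixels is half the picture's height over the tangent of half this angle, whatever the lens; pixels are square), "cx", "cy" (the principal point, pixels), "k1" (the pictures are not rectified: a ray, as slopes to the right and down, at radius r is drawn at 1 + k1 r^2 times it, then the intrinsics apply), "world_from_camera" (4x4, takes a point from camera to world coordinates). Camera axes: x right, y down, z forward; pixel columns grow to the right and rows downward; lengths in mm; the calibration is good to about 2 mm. A picture is of the moment at which its call begins. camera_params takes no time and is no camera call.
- arm.job_done(): hands the job in, once; it reports no verdict.
The state is a dict: "clock": time; "joints": joint angles; "joint_vel": joint speeds; "joint_efforts": joint torques, N m; "position": TCP position; "ee_rot": TCP orientation; "contact_force": force on the tool from outside, world axes, zero at the start; "wrist_torque": the same for the moment, N m; "gripper_width": finger opening in mm.
Only numpy, scipy, OpenCV 4.12 (cv2) and the standard library are available. Lean on these libraries where they do the work, as an engineer would, in place of code of your own. Each camera call takes 0.05 s, during which the arm holds its last target.

TASK

Put the loose orange support arm back into the blue bench rack, level with the lower arm on the neighbouring upright: hook both its claws into the slots of the bare lower place and press it straight down until the yellow spring catch snaps out over it. Then lay the square steel tube across the two level arms, let go of it, and leave the other things on the bench where they are.

Things in the scene. Friction and masses are not known exactly. Their poses are not given: they have to be found in the camera images.
- loose_mid (a point): Centre of the loose orange support arm (0.32 kg), standing level on the bench on its flat underside, 14 mm below this point. Bar 120 mm long, 24 wide, 28 high. x runs along it to its back plate, z up. Back of the plate at x = +60 mm, nose at x = -60 mm, with a black stop 20 mm wide rising 11 mm over the bar. The plate, 24 mm wide, rises to 90 mm over the underside, ending in a bright flange.
- loose_claw (a point): Point on the back of the loose arm's plate, under the neck of its lower claw, 60 mm in x and 8 mm in z from loose_mid, same axes; it lies on bare_slot when the arm is home. Two steel claws, 42 mm apart one above the other, 6 mm thick, stick out 10.5 mm behind the plate; each is a neck 8 mm high with a lip that hangs 14 mm below it.
- bare_slot (a point): Middle of the lower edge of the slot for the lower claw, on the front face of the upright whose lower place is bare; the upper claw goes in the next slot up. x points into the upright, z up. Slots 12 mm wide, 27 high, 42 apart, wall 3 mm. Hook in with the arm level, 14 to 19 mm (best 16.5) above home, plate against the face, then push straight down. Parts slide easily.
- upper_nose (a point): Middle of the lower edge of the nose of the fixed upper arm on the same upright (90 mm long, 24 mm wide), right above the bare place, 126 mm above where the loose arm's underside will be; axes as bare_slot. It stops a gripper coming from straight above (tilt the tool back, towards the arm's nose), and the tube has to come in under it from the front.
- post_bare_catch_low (a joint): Yellow spring catch over the bare place: 0 = out, sticking 5.5 mm out of the face with its flat underside 69.5 mm above bare_slot; grows to 0.0065 m as it is pushed in. On the way down the arm's flange pushes it in over its 45 degree slope (about 6 N beyond the weight of the arm); it snaps out above the flange when the arm is home.
- mate_arm (a point): Centre of the fixed lower arm on the neighbouring upright, the same shape and axes as loose_mid. The two uprights (blue channels 44 mm wide, 298 mm tall) stand 116 mm apart, the bare one nearer or farther than this one. Nothing is above this arm; the empty place higher on its upright is not wanted.
- rest_mid (a point): Point half-way between the two lower arms' middles, at the height of their upper faces (88 mm over the bench); x points to the uprights (their front faces 60 mm away), y along the row of uprights, z up. Under it lies the rack's base plate, 8 mm thick.
- tube_mid (a point): Centre (half-way up) of the loose dark grey square steel tube, 150 mm long along its x, 35 x 35 mm, 0.35 kg, lying on the bench.
- hammer: Club hammer with wooden handle, 290 x 121 x 38 mm, lying to the left of the rack; origin at its underside. Not to be moved.
- spanner: Adjustable spanner, 235 x 58 x 15 mm, lying before the grinder; origin at its underside. Not to be moved.
- angle_iron: Angle iron offcut, 130 x 40 x 40 mm; origin at its underside. Not to be moved.
- flat_bar: Brown flat bar offcut, 120 x 30 x 8 mm, near the front edge; origin at its underside. Not to be moved.
- try_square: Steel try square, 100 x 159 x 14 mm, at the right; origin at its underside. Not to be moved.
- steel_rule: Steel rule, 260 x 28 x 9 mm, near the front edge at the right; origin at its underside. Not to be moved.

How it is judged (in metres and radians):
On the way, in this order (a step that is already met when the one before it is completed fails the run):
1. the loose arm is home in the bare lower place, both claws hooked, with the spring catch snapped out over it (distance between loose_claw and bare_slot below 0.006 m and value of joint post_bare_catch_low below 0.0025 m and angle between the x axis of loose_mid and the x axis of bare_slot, either way round below 0.1 rad), for 0.2 s.
2. the tube lies across both arms (contact force between tube and support_arm above 0.2 N and contact force between tube and post_mate above 0.2 N and z of tube_mid in the frame of rest_mid below 0.03 m), for 0.2 s.
At the end, for the whole second after the job is handed in: Arm home in the bare lower place (loose_claw within 6 mm of bare_slot, square within 0.1 rad), catch out over it (under 2.5 mm); tube at rest, flat on both lower arms, released, centre within 30 mm sideways and 45 mm lengthways of rest_mid, within 0.35 rad of square across them (all of step 1 and contact force between tube and support_arm above 0.2 N and contact force between tube and post_mate above 0.2 N and z of tube_mid in the frame of rest_mid between 0.01 and 0.026 m and x of tube_mid in the frame of rest_mid between -0.05 and 0.045 m and y of tube_mid in the frame of rest_mid between -0.03 and 0.03 m and angle between the x axis of tube_mid and the y axis of rest_mid, either way round below 0.35 rad and linear speed of tube below 0.02 m/s); the robot touches nothing.
It fails at once if another thing on the bench is moved by more than 40 mm (distance of any of hammer, spanner, angle_iron, flat_bar, try_square, steel_rule from where it was at the start of the episode above 0.04 m).
It also fails if it takes over 72 s, if anything falls off the work surface, if the arm or the gripper's body presses on something with over 40 N, if the wrist force passes 120 N, or if a joint passes its speed limit or range.

## Working session

There is one attempt and no reset: what is moved stays moved. The work goes in short steps, Python scripts to look and compute and a tool call to move; the robot and the scene stay as the last step left them, time stands still between calls to the robot, and variables do not carry over. Pictures are saved under pics/ and viewed, and the job is handed in when it is done.

Besides the shell and the picture viewer there is one more tool, called after ">>>" by a JSON object that holds its "name" and its "arguments", one argument or row to a line. drive_tool: Moves the arm, as the interface text tells. Its arguments: {"type":"object","properties":{"moves":{"type":"array","items":{"type":"array","items":{"type":"array","items":{"type":"number"}}}}},"required":["moves"]}

```bash
mkdir -p pics; cat > h.py <<'E'
import numpy as np, cv2
from bench import arm
def save(name,img): cv2.imwrite('pics/'+name+'.png',img[:,:,::-1])
def rays(cam,uv):
    p=arm.camera_params(cam); f=200/np.tan(np.radians(p['fov_y'])/2)
    uv=np.atleast_2d(np.asarray(uv,float))
    K=np.array([[f,0,p['cx']],[0,f,p['cy']],[0,0,1]])
    n=cv2.undistortPoints(uv.reshape(-1,1,2),K,np.array([p['k1'],0,0,0,0.])).reshape(-1,2)
    T=np.array(p['world_from_camera']); d=np.c_[n,np.ones(len(n))]
    return T[:3,3],d@T[:3,:3].T
def onz(cam,uv,z):
    o,d=rays(cam,uv); return o+d*((z-o[2])/d[:,2])[:,None]
def withdepth(cam,uv,dep):
    o,d=rays(cam,uv); return o+d*np.asarray(dep)[:,None]
def cloud(cam,depth):
    v,u=np.mgrid[0:400,0:640]; o,d=rays(cam,np.c_[u.ravel(),v.ravel()])
    return (o+d*depth.ravel()[:,None]).reshape(400,640,3)
def proj(cam,P):
    p=arm.camera_params(cam); f=200/np.tan(np.radians(p['fov_y'])/2)
    T=np.linalg.inv(np.array(p['world_from_camera'])); P=np.atleast_2d(P)@T[:3,:3].T+T[:3,3]
    K=np.array([[f,0,p['cx']],[0,f,p['cy']],[0,0,1.]])
    return cv2.projectPoints(P.reshape(-1,1,3).astype(float),np.zeros(3),np.zeros(3),K,np.array([p['k1'],0,0,0,0.]))[0].reshape(-1,2)
E
python3 - <<'E'
from h import *
for c in('scene','top'):
    i,d=arm.get_image(c); save(c+'0',i); np.save(c+'0.npy',d); np.save(c+'0i.npy',i); print(c,arm.camera_params(c),(d==0).mean())
print(arm.read_state())
E
```

```text
scene {'fov_y': 57.22410331219186, 'cx': 316.0592895146746, 'cy': 197.70159376410453, 'k1': 0.018156988408771738, 'world_from_camera': array([[-6.85025175e-01, -3.23097608e-01,  6.52953632e-01,
        -2.22561294e+02],
       [-7.28388807e-01,  3.20723005e-01, -6.05463872e-01,
         6.60423689e+02],
       [-1.37933225e-02, -8.90362112e-01, -4.55044014e-01,
         6.75671266e+02],
       [ 0.00000000e+00,  0.00000000e+00,  0.00000000e+00,
         1.00000000e+00]])} 0.00394140625
top {'fov_y': 47.74949724492507, 'cx': 322.02438733630714, 'cy': 199.530622785412, 'k1': -0.06429515145447773, 'world_from_camera': array([[ 2.27273941e-02, -9.83046306e-01,  1.81943471e-01,
         2.28919842e+02],
       [-9.99655834e-01, -2.47311071e-02, -8.75135186e-03,
        -2.87104898e+01],
       [ 1.31026476e-02, -1.81681957e-01, -9.83270048e-01,
         1.65000116e+03],
       [ 0.00000000e+00,  0.00000000e+00,  0.00000000e+00,
         1.00000000e+00]])} 0.0039765625
{'clock': 0.1, 'joints': array([-8.78400329e-01,  3.85498184e-01,  6.76589222e-03, -4.16602807e-04,
       -1.19399832e+00, -2.58623248e-01]), 'joint_vel': array([ 0.00119597, -0.00211081,  0.00308228,  0.00123474,  0.00041221,
        0.00194646]), 'joint_efforts': array([-5.75175745e-04, -3.93319988e+01,  1.88929868e+01,  4.19800535e+00,
       -2.64692688e-03,  2.00260992e-06]), 'position': array([ 262.4940569 , -566.63647415,  230.32384876]), 'ee_rot': array([-2.15114855e-01,  9.76588258e-01,  9.48480204e-04, -2.70613967e-04]), 'contact_force': array([-0.66781164,  0.4277084 ,  0.37688874]), 'wrist_torque': array([ 0.00595708,  0.07376807, -0.00876094]), 'gripper_width': 85.65296489459743}
```

View pics/scene0.png

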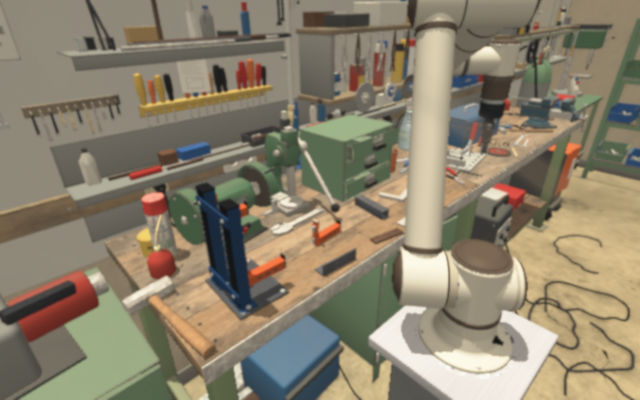

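View pics/top0.png

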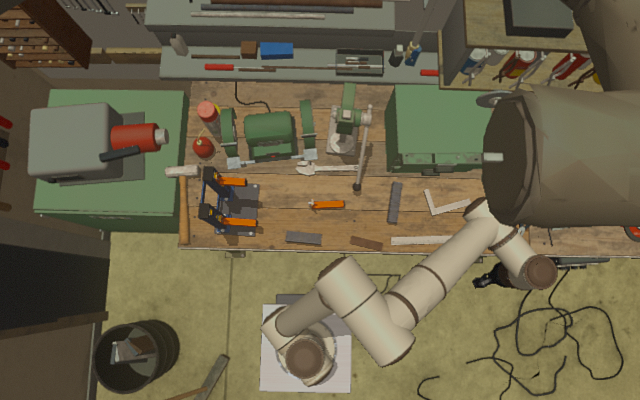

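```bash
python3 - <<'E'
from h import *
i=np.load('top0i.npy'); save('topc',cv2.resize(i[150:260,160:420],None,fx=3,fy=3,interpolation=cv2.INTER_CUBIC))
i=np.load('scene0i.npy'); save('scc',cv2.resize(i[170:330,170:430],None,fx=3,fy=3,interpolation=cv2.INTER_CUBIC))
E
```

```text
(no output)
```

View pics/topc.png

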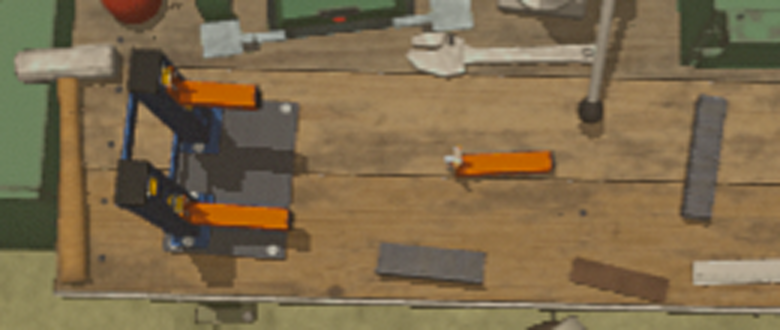

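View pics/scc.png

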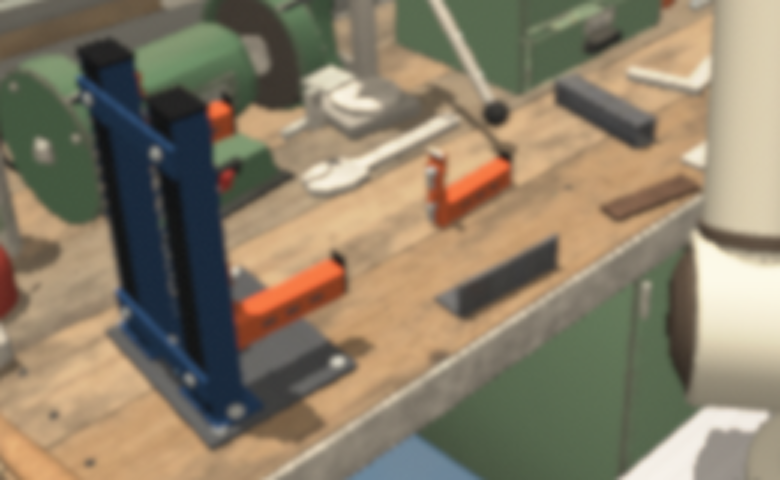

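```bash
python3 - <<'E'
from h import *
for c in('top','scene'):
    i=np.load(c+'0i.npy'); d=np.load(c+'0.npy'); P=cloud(c,d)
    hsv=cv2.cvtColor(i,cv2.COLOR_RGB2HSV)
    inb=(P[...,0]>250)&(P[...,0]<900)&(P[...,1]>-400)&(P[...,1]<600)
    def comps(m,nm,mina=25):
        n,l,s,ce=cv2.connectedComponentsWithStats((m&inb).astype(np.uint8))
        for k in range(1,n):
            if s[k,4]<mina: continue
            q=P[l==k]; zz=q[:,2]
            top=q[zz>np.percentile(zz,90)-6]
            r=cv2.minAreaRect(q[:,:2].astype(np.float32))
            print(c,nm,s[k,:5],'med',np.median(q,0).round(0),'min',q.min(0).round(0),'max',q.max(0).round(0),'rect',np.round(r[0]),np.round(r[1]),round(r[2],1))
    comps((hsv[...,0]<18)&(hsv[...,1]>190)&(hsv[...,2]>120),'orange')
    comps((hsv[...,0]>100)&(hsv[...,0]<130)&(hsv[...,1]>100)&(P[...,2]>10),'blue')
    comps((hsv[...,1]<75)&(hsv[...,2]<120)&(P[...,2]>4)&(P[...,2]<60),'grey',60)
    bench=np.abs(P[...,2])<15
    print('bench z',np.median(P[bench&inb][:,2]))
E
```

```text
top orange [200 137   9   8  42] med [731. 391.  68.] min [719. 379.  58.] max [746. 409.  79.] rect [734. 393.] [34. 21.] 33.8
top orange [147 138   6   8  33] med [719. 592.  71.] min [710. 583.  57.] max [732. 600.  83.] rect [722. 591.] [21. 16.] 10.9
top orange [193 139  15  14  95] med [702. 411.  67.] min [688. 382.  51.] max [735. 433.  81.] rect [705. 412.] [56. 37.] 56.4
top orange [220 177  25   9 172] med [549. 252. 215.] min [536. 213. 206.] max [562. 292. 230.] rect [550. 252.] [79. 25.] 86.4
top orange [313 201  31   7 181] med [513. -65.  28.] min [ 500. -121.   18.] max [526. -11.  44.] rect [514. -65.] [ 24. 110.] 3.7
top orange [224 218  32   8 202] med [433. 241.  88.] min [421. 188.  78.] max [446. 298.  98.] rect [433. 243.] [110.  23.] 87.7
top grey [326 127  32  29 295] med [ 739. -141.   26.] min [ 700. -169.    4.] max [817. -54.  43.] rect [ 739. -136.] [ 78. 153.] 44.5
top grey [156 129  13  16  86] med [743. 549.  33.] min [724. 544.   6.] max [786. 582.  58.] rect [754. 565.] [60. 37.] 6.7
top grey [248 137  50  26 216] med [691. 139.  10.] min [668.  55
[... 1551 characters left out ...]
 -109.] [108.  20.] 89.0
scene grey [242 219  26  23 290] med [690. 104.  19.] min [673.  48.   4.] max [701. 151.  60.] rect [691. 100.] [ 26. 105.] 8.0
scene grey [164 238  14  15  90] med [770. 347.  43.] min [764. 333.   7.] max [779. 369.  59.] rect [771. 350.] [ 8. 38.] 15.8
scene grey [319 250  37  26 344] med [369.  32.  22.] min [362. -40.   4.] max [404.  86.  42.] rect [384.  22.] [127.  37.] 86.2
scene grey [ 206  277   82   43 1086] med [433. 269.   9.] min [388. 197.   4.] max [581. 347.  60.] rect [484. 269.] [151. 189.] 87.5
scene grey [132 298  18  16  79] med [601. 502.  14.] min [597. 487.   4.] max [605. 530.  27.] rect [601. 508.] [ 7. 44.] 2.1
bench z 0.7497841219004613
```

```bash
cat > meas.py <<'E'
from h import *
def omask(i,lo=150): 
    hsv=cv2.cvtColor(i,cv2.COLOR_RGB2HSV); return (hsv[...,0]<18)&(hsv[...,1]>lo)&(hsv[...,2]>90)
def bar(cam,i,box,z):
    x0,y0,x1,y1=box; m=np.zeros((400,640),np.uint8); m[y0:y1,x0:x1]=omask(i)[y0:y1,x0:x1]
    v,u=np.nonzero(m); P=onz(cam,np.c_[u,v],z)[:,:2]
    r=cv2.minAreaRect(P.astype(np.float32)); l=cv2.fitLine(P.astype(np.float32),cv2.DIST_HUBER,0,.01,.01).ravel()
    return len(u),P.mean(0),np.degrees(np.arctan2(l[1],l[0])),r,P[:,1].min(),P[:,1].max()
E
python3 - <<'E'
from meas import *
i=np.load('top0i.npy'); d=np.load('top0.npy')
print('upper',bar('top',i,(218,175,250,189),214))
print('loose',bar('top',i,(310,196,348,212),28))
print('mate',bar('top',i,(222,214,262,230),88))
P=cloud('top',d)
# tube
t=(P[...,2]>28)&(P[...,2]<45)&(P[...,0]>430)&(P[...,0]<630)&(P[...,1]>-350)&(P[...,1]<-260)
v,u=np.nonzero(t); q=onz('top',np.c_[u,v],35)[:,:2]; print('tube',len(u),q.mean(0),cv2.minAreaRect(q.astype(np.float32)),np.median(P[t][:,2]))
# rack base plate & uprights tops
t=(P[...,2]>285)&(P[...,2]<315)&(P[...,0]>350)&(P[...,0]<650)&(P[...,1]>250)&(P[...,1]<400)
n,l,s,c=cv2.connectedComponentsWithStats(t.astype(np.uint8))
for k in range(1,n):
  if s[k,4]>20:
    v,u=np.nonzero(l==k); q=onz('top',np.c_[u,v],298)[:,:2]; print('post',s[k],q.mean(0),cv2.minAreaRect(q.astype(np.float32)))
save('loosez',cv2.resize(i[190:220,300:360],None,fx=13,fy=13,interpolation=cv2.INTER_NEAREST))
save('rackz',cv2.resize(i[160:245,190:265],None,fx=7,fy=7,interpolation=cv2.INTER_NEAREST))
E
```

```text
upper (205, array([548.63092798, 254.18926317]), np.float32(86.505745), ((548.595703125, 254.69064331054688), (26.71158790588379, 82.45866394042969), 1.3992557525634766), np.float64(213.14800481235272), np.float64(296.15199299581957))
loose (235, array([512.57796381, -64.76629989]), np.float32(-84.32325), ((512.3855590820312, -62.080196380615234), (27.613872528076172, 117.57638549804688), 4.209548473358154), np.float64(-120.10570836623123), np.float64(-3.4708356958717594))
mate (245, array([431.89466775, 243.26139692]), np.float32(87.20535), ((432.390869140625, 240.48101806640625), (122.42013549804688, 29.999116897583008), 84.61917114257812), np.float64(180.94727643324558), np.float64(301.22623181777277))
tube 386 [ 526.87497557 -306.79815684] ((527.8207397460938, -306.9032897949219), (35.889461517333984, 149.99462890625), 81.75434112548828) 34.85340714770007
post [202 166  14  16 181] [551.94582064 310.86928259] ((551.8663940429688, 310.103515625), (47.488258361816406, 40.02737045288086), 1.3557747602462769)
post [198 203  14  16 185] [436.29721028 316.63290647] ((436.3721618652344, 314.9164733886719), (46.06438446044922, 39.51632308959961), 1.4508596658706665)
```

View pics/loosez.png

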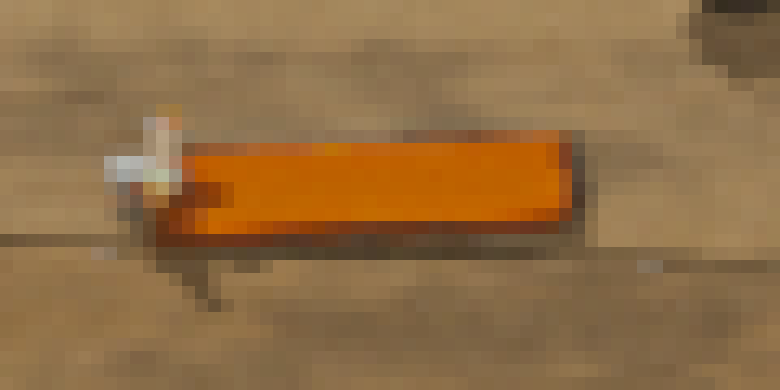

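View pics/rackz.png

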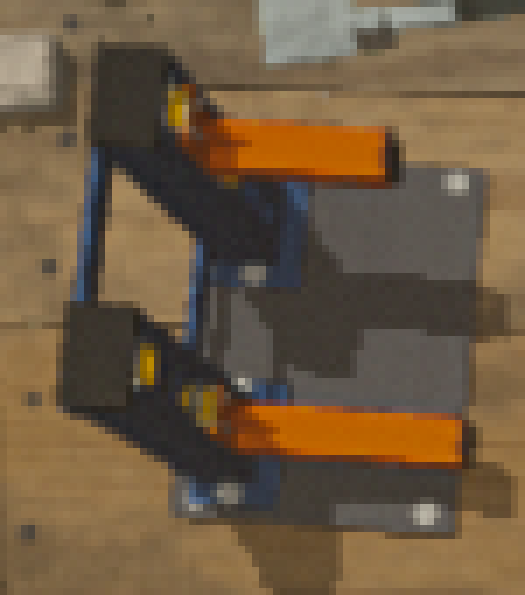

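```bash
python3 - <<'E'
from h import *
print('mate nose',onz('top',[[258.4,222.9]],99),onz('top',[[255.8,223]],88))
print('upper nose',onz('top',[[247,182]],225),onz('top',[[245,182]],214))
print('loose nose',onz('top',[[344.9,204.6]],39),onz('top',[[343,204.5]],28), 'claw back',onz('top',[[308,203]],70))
d=np.load('top0.npy'); P=cloud('top',d)
a=np.array([.0488,.9988]); r=np.array([.9988,-.0488])
s=P[...,:2]@a; w=P[...,:2]@r
print('rack coords: mate line',np.array([432.2,243])@r,'upper',np.array([548.6,254.2])@r)
for nm,w0 in (('bare',np.array([548.6,254.2])@r),('mate',np.array([432.2,243])@r)):
  for z0 in range(100,300,20):
    m=(np.abs(w-w0)<15)&(P[...,2]>z0)&(P[...,2]<z0+20)&(s>280)&(s<360)
    if m.sum(): print(nm,z0,m.sum(),np.percentile(s[m],[0,25,50,75,100]).round(1))
E
```

```text
mate nose [[428.26566095 175.4769442   99.        ]] [[429.09874366 185.96317938  88.        ]]
upper nose [[544.06273991 202.13878412 225.        ]] [[546.33367127 210.4373358  214.        ]]
loose nose [[ 510.43731314 -126.29751466   39.        ]] [[ 512.55666535 -120.02602516   28.        ]] claw back [[507.50872686   6.71570247  70.        ]]
rack coords: mate line 419.82295999999997 upper 535.5367200000001
bare 100 6 [322.1 323.4 323.8 324.1 324.5]
bare 120 5 [322.6 323.7 323.8 323.9 324.4]
bare 140 5 [321.7 323.3 323.7 324.6 325.2]
bare 160 3 [324.2 324.3 324.4 324.4 324.5]
bare 180 13 [285.  294.2 305.5 321.4 324.4]
bare 200 90 [280.3 290.4 299.2 310.1 326.1]
bare 220 26 [281.7 308.5 317.8 320.4 325.5]
bare 240 6 [315.8 319.1 322.  324.2 324.5]
bare 260 27 [314.1 316.2 317.4 320.4 324.2]
bare 280 44 [315.4 322.4 325.  339.9 354.7]
mate 100 9 [306.6 316.9 319.9 323.9 351.8]
mate 120 10 [314.4 315.3 315.9 321.2 349.7]
mate 140 27 [313.5 317.6 319.8 322.  331.6]
mate 160 18 [321.8 322.9 323.7 325.4 331. ]
mate 180 10 [322.3 323.5 323.7 324.1 324.7]
mate 200 13 [322.6 323.5 323.9 325.1 328. ]
mate 220 11 [322.1 323.1 323.7 324.1 324.5]
mate 240 15 [322.1 322.9 323.9 324.1 325.2]
mate 260 7 [320.  322.6 323.3 324.  324.6]
mate 280 58 [318.9 322.7 329.  343.1 355.7]
```

```bash
cat > plan.py <<'E'
from h import *
from scipy.spatial.transform import Rotation as Ro
def ori(hdeg,tilt):
    h=np.radians(hdeg); t=np.radians(tilt)
    hv=np.array([np.cos(h),np.sin(h),0]); z=hv*np.sin(t)+np.array([0,0,-np.cos(t)])
    y=np.array([-np.sin(h),np.cos(h),0]);  # h=90 -> (-1,0,0)
    return np.c_[np.cross(y,z),y,z]
def rows(tp,R,n=None,st=None,gain=1.0):
    s=st or arm.read_state(); p=np.array(s['position']); C=Ro.from_quat(s['ee_rot']).as_matrix()
    rv=Ro.from_matrix(C.T@R).as_rotvec(); d=np.asarray(tp)-p
    if n is None: n=max(int(np.ceil(np.linalg.norm(d)/45)),int(np.ceil(np.degrees(np.linalg.norm(rv))/8)),1)
    print('dist',np.linalg.norm(d).round(1),'world d',d.round(1),'rot deg',np.degrees(rv).round(1),'n',n)
    for k in range(n):
        Rk=C@Ro.from_rotvec(rv*k/n).as_matrix()
        print(np.round(np.r_[Rk.T@(d/n)/1000,rv/n],4).tolist())
E
python3 - <<'E'
from plan import *
d=np.load('top0.npy'); P=cloud('top',d)
for uv in [(357,187),(358,180),(361,165),(363,150),(330,150)]: print(uv,P[uv[1],uv[0]].round())
print(ori(95.7,40).round(2))
rows([514,-130,200],ori(95.7,40))
E
```

```text
(357, 187) [ 572. -168.   60.]
(358, 180) [ 594. -169.   79.]
(361, 165) [ 640. -177.  113.]
(363, 150) [ 683. -179.  154.]
(330, 150) [719. -69.  24.]
[[ 0.08 -1.   -0.06]
 [-0.76 -0.1   0.64]
 [-0.64  0.   -0.77]]
dist 504.8 world d [251.5 436.6 -30.3] rot deg [-24.6 -34.6 -67.8] n 12
[-0.0343, 0.0242, 0.0026, -0.0357, -0.0504, -0.0987]
[-0.0363, 0.0206, 0.0052, -0.0357, -0.0504, -0.0987]
[-0.0378, 0.0167, 0.0077, -0.0357, -0.0504, -0.0987]
[-0.0388, 0.0126, 0.0101, -0.0357, -0.0504, -0.0987]
[-0.0393, 0.0083, 0.0125, -0.0357, -0.0504, -0.0987]
[-0.0392, 0.004, 0.0147, -0.0357, -0.0504, -0.0987]
[-0.0386, -0.0005, 0.0167, -0.0357, -0.0504, -0.0987]
[-0.0375, -0.0048, 0.0185, -0.0357, -0.0504, -0.0987]
[-0.0358, -0.0091, 0.0201, -0.0357, -0.0504, -0.0987]
[-0.0336, -0.0133, 0.0215, -0.0357, -0.0504, -0.0987]
[-0.031, -0.0173, 0.0226, -0.0357, -0.0504, -0.0987]
[-0.028, -0.021, 0.0234, -0.0357, -0.0504, -0.0987]
```

```bash
python3 - <<'E'
from plan import *
rows([520,-154,200],ori(95,33))
E
```

```text
dist 487.3 world d [257.5 412.6 -30.3] rot deg [-20.1 -28.7 -68.1] n 11
[-0.037, 0.0242, 0.0028, -0.0318, -0.0455, -0.1081]
[-0.0392, 0.0199, 0.0052, -0.0318, -0.0455, -0.1081]
[-0.0408, 0.0154, 0.0076, -0.0318, -0.0455, -0.1081]
[-0.0418, 0.0107, 0.0099, -0.0318, -0.0455, -0.1081]
[-0.0422, 0.0058, 0.0121, -0.0318, -0.0455, -0.1081]
[-0.042, 0.0008, 0.0141, -0.0318, -0.0455, -0.1081]
[-0.0411, -0.0042, 0.016, -0.0318, -0.0455, -0.1081]
[-0.0396, -0.0091, 0.0176, -0.0318, -0.0455, -0.1081]
[-0.0376, -0.0139, 0.019, -0.0318, -0.0455, -0.1081]
[-0.0349, -0.0184, 0.0201, -0.0318, -0.0455, -0.1081]
[-0.0318, -0.0227, 0.021, -0.0318, -0.0455, -0.1081]
```

>>> {"name": "drive_tool", "arguments": {
  "moves": [
    [[1,-0.037,0.024,0.003,-0.032,-0.046,-0.108],[1,-0.039,0.02,0.005,-0.032,-0.046,-0.108],[1,-0.041,0.015,0.008,-0.032,-0.046,-0.108],[1,-0.042,0.011,0.01,-0.032,-0.046,-0.108],[1,-0.042,0.006,0.012,-0.032,-0.046,-0.108],[1,-0.042,0.001,0.014,-0.032,-0.046,-0.108],[1,-0.041,-0.004,0.016,-0.032,-0.046,-0.108],[1,-0.04,-0.009,0.018,-0.032,-0.046,-0.108],[1,-0.038,-0.014,0.019,-0.032,-0.046,-0.108],[1,-0.035,-0.018,0.02,-0.032,-0.046,-0.108],[1,-0.032,-0.023,0.021,-0.032,-0.046,-0.108]]
  ]
}}

```text
clock: 1.2
position: [516.3, -133.4, 202.2]
ee_rot: [0.717, -0.63, -0.221, -0.202]
contact_force: [0.6, -0.2, -0.6]
gripper_width: 85.4
```

```bash
python3 - <<'E'
from plan import *
print(arm.read_state()['joints'])
rows([520,-154,120],ori(95,33))
E
```

```text
[-0.29179239  0.42757036  0.06623951 -0.55565918 -1.48825486  0.54638903]
dist 84.8 world d [  3.7 -20.6 -82.2] rot deg [0.6 1.8 2.1] n 2
[0.032, -0.0001, 0.0278, 0.0056, 0.0158, 0.0186]
[0.0316, -0.0005, 0.0283, 0.0056, 0.0158, 0.0186]
```

>>> {"name": "drive_tool", "arguments": {
  "moves": [
    [[1,0.032,0,0.028,0.006,0.016,0.018],[1,0.031,0,0.028,0.005,0.016,0.018],[1,0,0,0,0,0,0]]
  ]
}}

```text
clock: 1.5
position: [523.1, -148.4, 117.1]
ee_rot: [0.71, -0.644, -0.21, -0.192]
contact_force: [-1.0, 1.0, -0.3]
gripper_width: 85.7
```

```bash
python3 - <<'E'
from plan import *
i,d=arm.get_image('top'); save('t1',cv2.resize(i[170:260,270:420],None,fx=5,fy=5))
i,d=arm.get_image('scene'); save('s1',cv2.resize(i[130:290,260:420],None,fx=3.75,fy=3.75))
rows([514.7,-88.7,9],ori(95,33))
E
```

```text
dist 128.8 world d [ -10.7   61.  -112.9] rot deg [-0.2 -0.2  0.8] n 3
[0.0031, 0.0019, 0.0428, -0.001, -0.001, 0.0048]
[0.0031, 0.0019, 0.0428, -0.001, -0.001, 0.0048]
[0.0032, 0.0018, 0.0428, -0.001, -0.001, 0.0048]
```

View pics/t1.png

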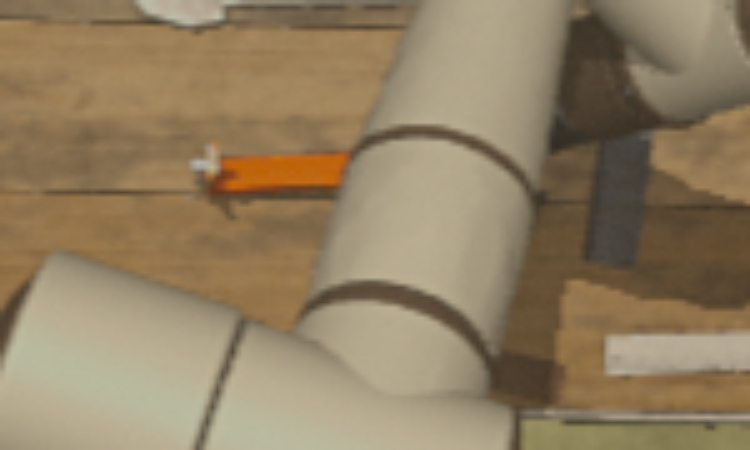

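View pics/s1.png

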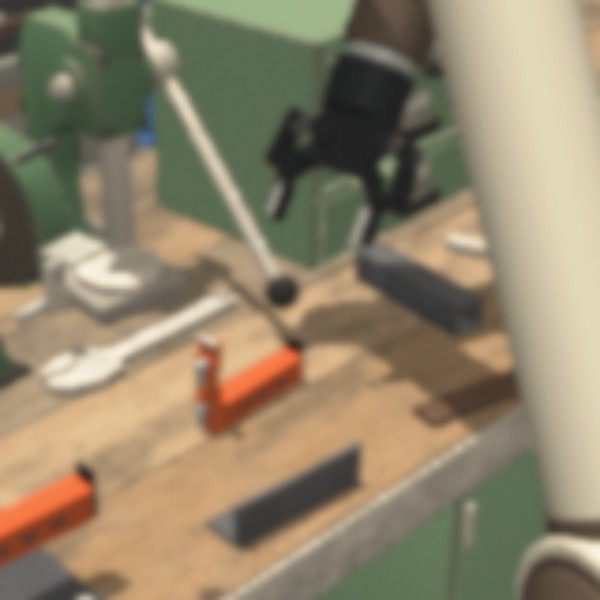

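>>> {"name": "drive_tool", "arguments": {
  "moves": [
    [[0.7,0.003,0.002,0.04,-0.001,-0.001,0.005],[0.7,0.003,0.002,0.04,-0.001,-0.001,0.005],[0.7,0.003,0.001,0.02,0,0,0.003],[0.7,0,0,0,0,0,0]]
  ]
}}

```text
clock: 2.0
position: [523.2, -106.0, 41.1]
ee_rot: [0.71, -0.646, -0.199, -0.196]
contact_force: [0.0, 0.4, -0.0]
gripper_width: 59.9
```

```bash
python3 - <<'E'
from plan import *
i,d=arm.get_image('scene'); save('s2',cv2.resize(i[150:270,280:420],None,fx=5,fy=5))
rows([514.7,-88.7,9],ori(95,33))
E
```

```text
dist 39.2 world d [ -9.6  18.2 -33.4] rot deg [-1.1 -0.6  0.7] n 1
[0.0018, 0.0088, 0.0382, -0.02, -0.0107, 0.013]
```

View pics/s2.png

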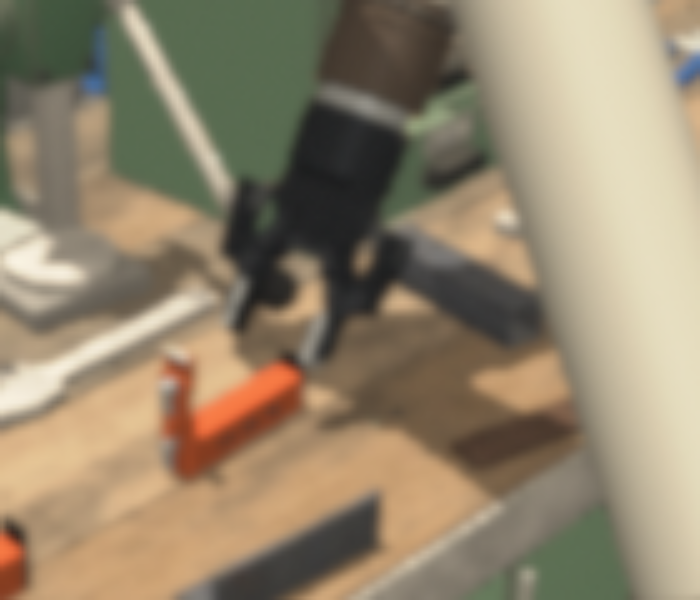

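>>> {"name": "drive_tool", "arguments": {
  "moves": [
    [[0.7,0.001,0.009,0,-0.01,-0.005,0.006],[0.7,0.001,0,0.018,-0.01,-0.005,0.006],[0.7,0,0,0,0,0,0]]
  ]
}}

```text
clock: 2.35
position: [517.6, -101.7, 30.6]
ee_rot: [0.708, -0.647, -0.205, -0.194]
contact_force: [-1.0, -0.2, 0.2]
gripper_width: 59.9
```

```bash
python3 - <<'E'
from plan import *
rows([514.7,-88.7,9],ori(95,33))
E
```

```text
dist 25.4 world d [ -2.9  13.  -21.6] rot deg [-0.5 -0.2  0.3] n 1
[0.0006, 0.0019, 0.0253, -0.0079, -0.004, 0.0052]
```

>>> {"name": "drive_tool", "arguments": {
  "moves": [
    [[0.7,0,0.002,0.018,-0.006,-0.003,0.005],[0.7,0,0.001,0.007,0,0,0],[0.7,0,0,0,0,0,0]]
  ]
}}

```text
clock: 2.65
position: [514.1, -88.1, 8.9]
ee_rot: [0.707, -0.648, -0.208, -0.193]
contact_force: [-0.3, 0.1, 0.6]
gripper_width: 59.9
```

```bash
python3 - <<'E'
from plan import *
rows([514.7,-88.7,9],ori(95,33))
E
```

```text
dist 0.8 world d [ 0.6 -0.6  0.1] rot deg [-0.2 -0.1  0. ] n 1
[0.0004, -0.0005, -0.0004, -0.0032, -0.0017, 0.0006]
```

>>> {"name": "drive_tool", "arguments": {
  "moves": [
    [[0,0,0,0,0,0,0],[0,0,0,0,0,0,0],[0,0,0,0,0,0,0],[0,0,0,0,0,0,0],[0,0,0,0,0,0,0],[0,0,0,0,0,0,0],[0,0,0,0,0,0,0],[0,0,0,0,0,0,0]]
  ]
}}

```text
clock: 3.45
position: [514.4, -88.5, 8.8]
ee_rot: [0.707, -0.648, -0.207, -0.192]
contact_force: [0.5, -0.4, -0.6]
gripper_width: 22.5
```

```bash
python3 - <<'E'
from plan import *
i,d=arm.get_image('scene'); save('s3',cv2.resize(i[150:270,280:420],None,fx=5,fy=5))
i,d=arm.get_image('top'); save('t3',cv2.resize(i[170:260,270:420],None,fx=5,fy=5))
s=arm.read_state();print(s['position'],s['gripper_width'],s['contact_force'],s['joints'])
E
```

```text
[514.41017701 -88.4713878    8.78733355] 22.563583883604043 [ 0.69340813 -0.20687305 -1.53839688] [-0.21813159  0.6242377  -0.1423625  -0.62684095 -1.08429184  0.68431259]
```

View pics/s3.png

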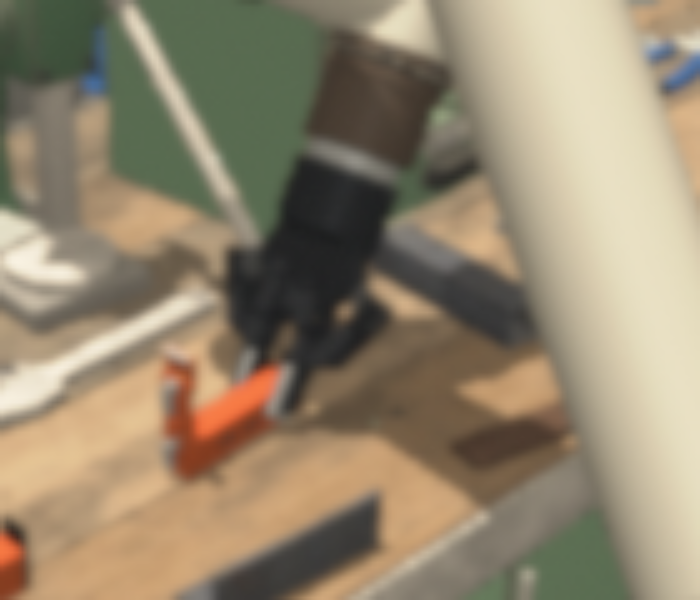

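View pics/t3.png

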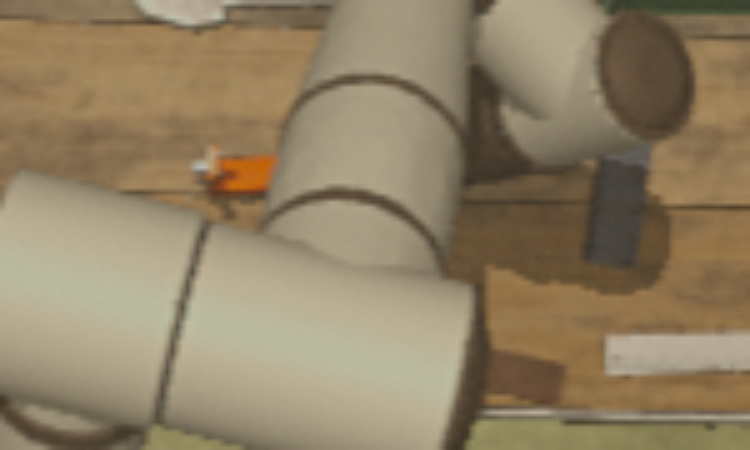

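```bash
cat >> plan.py <<'E'
def hz(s=None):
    s=s or arm.read_state(); C=Ro.from_quat(s['ee_rot']).as_matrix(); z=C[:,2]
    print('pos',np.round(s['position'],1),'h',np.degrees(np.arctan2(z[1],z[0])).round(2),'tilt',np.degrees(np.arccos(-z[2])).round(2),'roll(y z)',np.degrees(C[2,1]).round(2),'F',np.round(s['contact_force'],1),'T',np.round(s['wrist_torque'],2),'w',round(s['gripper_width'],1),'t',round(s['clock'],2))
E
python3 - <<'E'
from plan import *
hz()
rows([514.4,-88.5,105],ori(95,33),4)
s=arm.read_state(); s['position']=np.array([514.4,-88.5,103.])
rows([544.5,160,95],ori(87.2,33),None,s)
E
```

```text
pos [514.4 -88.5   8.8] h 94.64 tilt 32.86 roll(y z) -0.19 F [ 0.7 -0.2 -1.5] T [-1.14 -0.09 -0.03] w 22.6 t 3.55
dist 96.2 world d [-0.  -0.  96.2] rot deg [-0.2 -0.1  0. ] n 4
[-0.013, -0.0001, -0.0202, -0.0009, -0.0006, 0.0002]
[-0.0131, -0.0001, -0.0202, -0.0009, -0.0006, 0.0002]
[-0.0131, -0.0, -0.0202, -0.0009, -0.0006, 0.0002]
[-0.0131, -0.0, -0.0202, -0.0009, -0.0006, 0.0002]
dist 250.4 world d [ 30.1 248.5  -8. ] rot deg [ 4.  -0.1  6.6] n 6
[-0.0336, -0.0086, 0.0233, 0.0118, -0.0004, 0.0192]
[-0.0337, -0.0076, 0.0234, 0.0118, -0.0004, 0.0192]
[-0.0338, -0.0067, 0.0235, 0.0118, -0.0004, 0.0192]
[-0.0339, -0.0058, 0.0236, 0.0118, -0.0004, 0.0192]
[-0.034, -0.0049, 0.0237, 0.0118, -0.0004, 0.0192]
[-0.0341, -0.0039, 0.0237, 0.0118, -0.0004, 0.0192]
```

>>> {"name": "drive_tool", "arguments": {
  "moves": [
    [[0,-0.007,0,-0.01,0,0,0],[0,-0.013,0,-0.02,0,0,0],[0,-0.013,0,-0.02,0,0,0],[0,-0.013,0,-0.02,0,0,0],[0,-0.007,0,-0.01,0,0,0],[0,0,0,0,0,0,0]]
  ]
}}

```text
clock: 4.15
position: [513.2, -88.1, 109.5]
ee_rot: [0.707, -0.649, -0.207, -0.191]
contact_force: [-0.0, -0.4, -2.5]
gripper_width: 23.0
```

```bash
python3 - <<'E'
from plan import *
hz()
rows([544.0,150,95],ori(87.2,33),8)
E
```

```text
pos [513.2 -88.1 109.5] h 94.8 tilt 32.72 roll(y z) -0.07 F [-0.  -0.4 -2.5] T [-1.57 -0.12 -0.03] w 23.0 t 4.15
dist 240.5 world d [ 30.8 238.1 -14.5] rot deg [ 4.1 -0.3  6.5] n 8
[-0.0237, -0.0064, 0.0174, 0.009, -0.0006, 0.0142]
[-0.0238, -0.0059, 0.0174, 0.009, -0.0006, 0.0142]
[-0.0238, -0.0054, 0.0175, 0.009, -0.0006, 0.0142]
[-0.0239, -0.0049, 0.0176, 0.009, -0.0006, 0.0142]
[-0.0239, -0.0044, 0.0176, 0.009, -0.0006, 0.0142]
[-0.024, -0.0039, 0.0177, 0.009, -0.0006, 0.0142]
[-0.024, -0.0034, 0.0177, 0.009, -0.0006, 0.0142]
[-0.0241, -0.0029, 0.0178, 0.009, -0.0006, 0.0142]
```

>>> {"name": "drive_tool", "arguments": {
  "moves": [
    [[0,-0.024,-0.006,0.017,0.009,-0.001,0.014],[0,-0.024,-0.006,0.017,0.009,-0.001,0.014],[0,-0.024,-0.005,0.017,0.009,-0.001,0.014],[0,-0.024,-0.005,0.018,0.009,-0.001,0.014],[0,-0.024,-0.004,0.018,0.009,0,0.014],[0,-0.024,-0.004,0.018,0.009,0,0.014],[0,-0.024,-0.003,0.018,0.009,0,0.014],[0,-0.018,-0.002,0.014,0.009,0,0.014],[0,0,0,0,0,0,0]]
  ]
}}

```text
clock: 5.05
position: [537.2, 150.4, 85.2]
ee_rot: [-0.657, 0.699, 0.2, 0.2]
contact_force: [-0.8, -0.9, -3.0]
gripper_width: 22.8
```

```bash
python3 - <<'E'
from plan import *
hz()
i,d=arm.get_image('scene'); np.save('s4.npy',i); save('s4',cv2.resize(i[150:310,180:380],None,fx=4,fy=4,interpolation=cv2.INTER_CUBIC)[:600])
i,d=arm.get_image('top'); np.save('t4.npy',i);np.save('t4d.npy',d); save('t4',cv2.resize(i[150:250,190:330],None,fx=5,fy=5,interpolation=cv2.INTER_CUBIC))
E
```

```text
pos [537.2 150.4  85.2] h 88.2 tilt 32.8 roll(y z) 0.97 F [-0.8 -0.9 -3. ] T [-1.62  0.05 -0.01] w 22.8 t 5.05
```

View pics/s4.png

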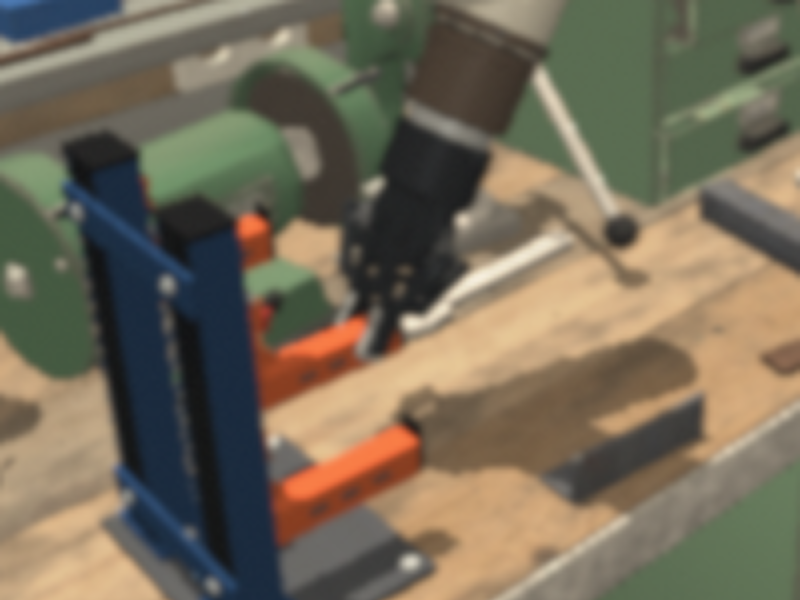

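View pics/t4.png

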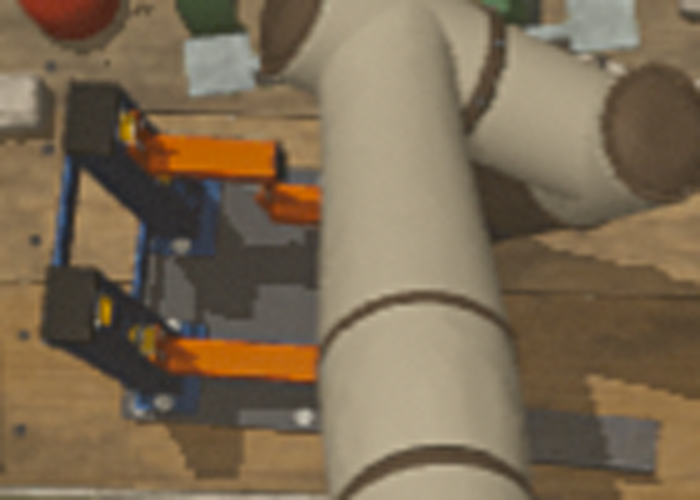

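```bash
python3 - <<'E'
from plan import *
from meas import omask
i=np.load('t4.npy'); m=omask(i,170)
print('upper orange rows by col:')
for u in range(226,248,3):
    v=np.nonzero(m[170:190,u])[0]+170; 
    if len(v): p=onz('top',[[u,v.min()-.5],[u,v.max()+.5]],214); print(u,v.min(),v.max(),p[:,:2].round(1).tolist(), 'mid',p.mean(0)[:2].round(1))
print('loose')
for u in range(241,255):
    v=np.nonzero(m[184:200,u])[0]+184
    if len(v): p=onz('top',[[u,v.min()-.5],[u,v.max()+.5]],104.4); print(u,v.min(),v.max(),p[:,:2].round(1).tolist(),'mid',p.mean(0)[:2].round(1))
save('t4z',cv2.resize(i[170:205,215:258],None,fx=16,fy=16,interpolation=cv2.INTER_NEAREST))
rows([542.5,150,85.3],ori(87.2,33))
E
```

```text
upper orange rows by col:
226 177 184 [[563.2, 273.6], [536.5, 271.9]] mid [549.8 272.7]
229 177 184 [[563.4, 263.7], [536.7, 262.1]] mid [550.1 262.9]
232 178 184 [[560.3, 253.7], [537.0, 252.3]] mid [548.6 253. ]
235 178 185 [[560.5, 243.9], [533.9, 242.4]] mid [547.2 243.1]
238 178 185 [[560.8, 234.1], [534.1, 232.6]] mid [547.5 233.4]
241 178 189 [[561.0, 224.3], [521.1, 222.1]] mid [541.1 223.2]
244 178 188 [[561.3, 214.5], [524.7, 212.5]] mid [543.  213.5]
247 187 189 [[531.5, 203.1], [521.6, 202.6]] mid [526.6 202.9]
loose
241 184 189 [[564.8, 242.4], [543.4, 241.2]] mid [554.1 241.8]
242 184 190 [[564.9, 238.9], [539.9, 237.5]] mid [552.4 238.2]
243 184 186 [[565.0, 235.4], [554.3, 234.8]] mid [559.6 235.1]
244 184 193 [[565.1, 231.9], [529.4, 230.0]] mid [547.3 230.9]
245 187 193 [[554.5, 227.8], [529.5, 226.5]] mid [542.  227.1]
246 187 193 [[554.5, 224.3], [529.6, 223.0]] mid [542.1 223.6]
247 187 193 [[554.6, 220.8], [529.7, 219.5]] mid [542.2 220.1]
248 187 194 [[554.7, 217.3], [526.2, 215.8]] mid [540.5 216.6]
249 187 194 [[554.8, 213.8], [526.3, 212.3]] mid [540.6 213.1]
250 187 194 [[554.9, 210.3], [526.4, 208.8]] mid [540.7 209.6]
251 187 194 [[555.0, 206.8], [526.5, 205.3]] mid [540.7 206.1]
252 187 193 [[555.1, 203.3], [530.1, 202.0]] mid [542.6 202.7]
253 188 193 [[551.6, 199.6], [530.2, 198.5]] mid [540.9 199.1]
dist 5.3 world d [ 4.9  1.9 -0. ] rot deg [ 0.5 -0.3 -1. ] n 1
[-0.0019, -0.0048, 0.0011, 0.0083, -0.0049, -0.0175]
```

View pics/t4z.png

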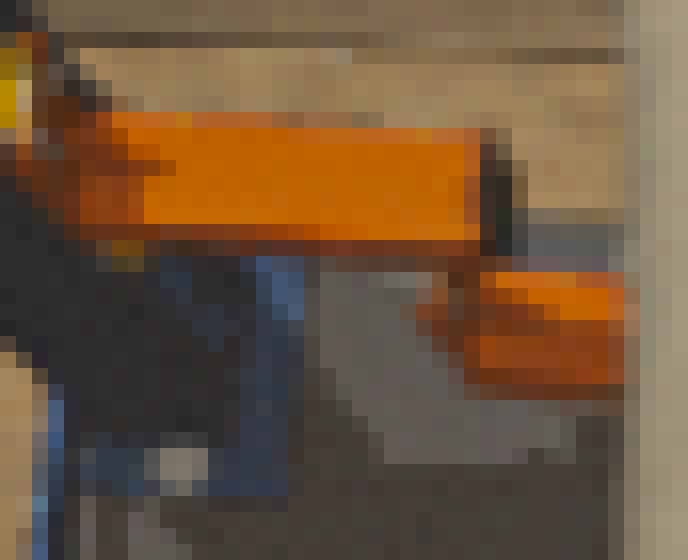

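>>> {"name": "drive_tool", "arguments": {
  "moves": [
    [[0,-0.002,-0.005,0.001,0.008,-0.005,-0.017],[0,0,0,0,0,0,0]]
  ]
}}

```text
clock: 5.35
position: [542.8, 148.5, 84.6]
ee_rot: [-0.661, 0.695, 0.196, 0.205]
contact_force: [-0.6, -0.2, -1.8]
gripper_width: 22.9
```

```bash
python3 - <<'E'
from plan import *
hz()
i,d=arm.get_image('scene'); np.save('s5.npy',i); np.save('s5d.npy',d); save('s5',cv2.resize(i[220:300,235:295],None,fx=7.5,fy=7.5,interpolation=cv2.INTER_NEAREST))
i,d=arm.get_image('top'); np.save('t5.npy',i);np.save('t5d.npy',d)
g=(i[...,0].astype(float)-i[...,2])
def edges(u,v0,v1):
    p=g[v0:v1,u]; return p.round().astype(int).tolist()
for u in (228,232,236,240): print(u,edges(u,173,190))
for u in (246,248,250,252): print(u,edges(u,180,200))
E
```

```text
pos [542.8 148.5  84.6] h 87.23 tilt 32.96 roll(y z) 0.04 F [-0.6 -0.2 -1.8] T [-1.61  0.06  0.06] w 22.9 t 5.35
228 [66, 68, 64, 59, 131, 190, 190, 190, 190, 193, 196, 98, 41, 4, 1, 2, -10]
232 [66, 66, 67, 61, 97, 185, 192, 190, 190, 192, 190, 142, 46, -24, -52, -51, -36]
236 [40, 62, 66, 65, 74, 170, 191, 189, 191, 190, 193, 192, 81, 36, 8, 10, 14]
240 [57, 66, 69, 64, 66, 158, 191, 191, 190, 187, 194, 184, 79, 39, 12, 26, 11]
246 [25, 16, 14, 8, -1, 20, 104, 130, 82, 105, 114, 120, 70, 41, 10, 12, 11, 11, 12, 12]
248 [69, 73, 75, 32, 4, 42, 183, 192, 134, 94, 115, 120, 78, 53, 9, 9, 11, 10, 12, 15]
250 [69, 70, 73, 43, 2, 20, 173, 196, 188, 153, 113, 118, 87, 57, 10, 7, 13, 13, 14, 14]
252 [67, 68, 68, 51, 4, 15, 169, 195, 193, 193, 123, 115, 101, 56, 8, 9, 14, 12, 14, 10]
```

View pics/s5.png

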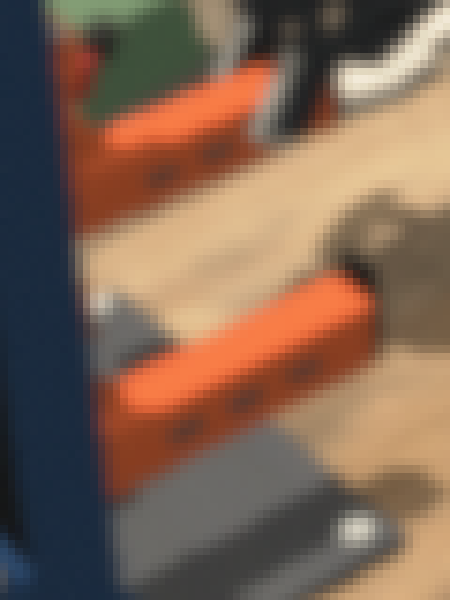

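```bash
python3 - <<'E'
from plan import *
a=np.array([.0488,.9988]); r=np.array([.9988,-.0488])
U=onz('top',[[228,176.96],[232,177.23],[236,177.6],[240,177.75]],214)[:,:2]
L=onz('top',[[248,185.35],[250,185.5],[252,185.56]],103.8)[:,:2]
print('upper far edge w-12',(U@r-12).round(1),'loose far w-12',(L@r-12).round(1),'TCP w',np.array([542.8,148.5])@r)
i=np.load('s5.npy').astype(float); G=i[...,0]-i[...,2]
for nm,us,v0,v1 in(('mate',range(252,284,4),240,292),('loose',range(248,268,3),225,255)):
    for u in us: print(nm,u,v0,G[v0:v1,u].round().astype(int).tolist())
E
```

```text
upper far edge w-12 [536.1 536.1 535.9 536.3] loose far w-12 [535.7 535.6 536. ] TCP w 534.90184
mate 252 240 [130, 114, 106, 103, 102, 103, 101, 94, 78, 66, 69, 78, 82, 82, 82, 81, 80, 79, 75, 61, 38, 19, 8, 5, 5, 3, 4, 10, 46, 108, 156, 171, 174, 169, 149, 128, 117, 109, 104, 103, 102, 103, 100, 92, 74, 46, 20, 7, 5, 5, 5, 5]
mate 256 240 [108, 93, 71, 55, 68, 86, 83, 71, 70, 78, 83, 84, 84, 84, 83, 82, 81, 81, 79, 79, 79, 75, 66, 49, 29, 18, 47, 111, 162, 175, 178, 177, 178, 175, 160, 124, 104, 97, 95, 98, 99, 91, 69, 39, 16, 6, 5, 5, 5, 5, 5, 5]
mate 260 240 [99, 96, 97, 96, 86, 74, 73, 79, 84, 84, 83, 83, 82, 81, 79, 77, 77, 78, 79, 81, 83, 80, 81, 83, 90, 114, 149, 172, 176, 177, 178, 177, 167, 135, 107, 82, 57, 53, 73, 81, 62, 33, 13, 6, 4, 5, 4, 5, 5, 4, 4, 4]
mate 264 240 [60, 79, 87, 78, 74, 80, 83, 82, 82, 80, 80, 78, 77, 73, 71, 71, 74, 76, 77, 75, 75, 78, 87, 110, 143, 167, 176, 177, 178, 176, 166, 135, 108, 97, 94, 97, 98, 90, 64, 34, 14, 6, 4, 4, 4, 4, 4, 4, 5, 4, 4, 3]
mate 268 240 [88, 80, 74, 77, 81, 82, 82, 81, 80, 79, 78, 77, 74, 72, 73, 75, 76, 75, 72, 70, 78, 11
[... 1066 characters left out ...]
2, 82]
loose 254 225 [3, 4, 3, 3, 3, 3, 5, 11, 39, 98, 155, 173, 176, 166, 137, 116, 105, 93, 82, 82, 92, 95, 83, 70, 70, 79, 83, 84, 83, 83]
loose 257 225 [4, 4, 3, 3, 4, 7, 16, 54, 117, 163, 175, 178, 176, 164, 128, 105, 89, 67, 61, 77, 86, 78, 71, 74, 81, 84, 84, 83, 82, 82]
loose 260 225 [7, 5, 4, 6, 9, 24, 75, 142, 169, 176, 177, 176, 166, 133, 109, 99, 96, 97, 96, 86, 74, 73, 79, 84, 84, 83, 83, 82, 81, 79]
loose 263 225 [35, 23, 15, 14, 29, 82, 148, 172, 178, 178, 176, 158, 121, 93, 68, 56, 72, 87, 83, 74, 77, 82, 83, 82, 82, 81, 79, 78, 75, 71]
loose 266 225 [17, 15, 15, 34, 94, 154, 172, 177, 178, 173, 148, 113, 95, 88, 85, 89, 90, 79, 74, 78, 83, 83, 81, 80, 80, 79, 78, 74, 71, 70]
```

```bash
python3 - <<'E'
from plan import *
a=np.array([.0488,.9988]); r=np.array([.9988,-.0488])
M=onz('scene',[[260,272.8],[264,270.8],[268,268.8],[272,266.8],[276,264.8],[280,262.8]],88)
L=onz('scene',[[251,239.7],[254,238.86],[257,238.64],[260,237.76],[263,236.46],[266,235.2]],103.8)
for n,p in(('mate',M),('loose',L)):
    s=p[:,:2]@a;w=p[:,:2]@r; print(n,s.round(1),(w+12).round(1),np.polyfit(s,w,1))
E
```

```text
mate [283.9 271.9 259.7 247.4 234.9 222.1] [415.9 415.9 415.9 416.  416.  416. ] [-2.09759643e-03  4.04495512e+02]
loose [233.1 224.5 217.5 208.7 198.6 188.6] [539.2 537.2 532.6 530.7 530.7 530.6] [2.02426465e-01 4.78628238e+02]
```

```bash
cat >> plan.py <<'E'
a2=np.array([.0488,.9988]); r2=np.array([.9988,-.0488])
def sw(s,w,z): return np.r_[a2*s+r2*w,z]
def ph():
    hz(); p=arm.read_state()['position'][:2]; print('s',(p@a2).round(1),'w',(p@r2).round(1))
E
python3 - <<'E'
from plan import *
rows(sw(222,535.7,85.3),ori(87.2,32.86),3)
E
```

```text
dist 47.4 world d [ 3.5 47.2  0.6] rot deg [ 0.   0.1 -0.1] n 3
[-0.0134, -0.0004, 0.0084, 0.0002, 0.0006, -0.0006]
[-0.0134, -0.0004, 0.0084, 0.0002, 0.0006, -0.0006]
[-0.0134, -0.0004, 0.0084, 0.0002, 0.0006, -0.0006]
```

>>> {"name": "drive_tool", "arguments": {
  "moves": [
    [[0,-0.012,-0.0004,0.0076,0,0.0005,-0.0005],[0,-0.012,-0.0004,0.0076,0,0.0005,-0.0005],[0,-0.012,-0.0004,0.0076,0,0.0005,-0.0005],[0,0,0,0,0,0,0]]
  ]
}}

```text
clock: 5.85
position: [546.4, 193.4, 85.5]
ee_rot: [-0.66, 0.695, 0.195, 0.205]
contact_force: [0.0, 0.7, -2.5]
gripper_width: 22.9
```

```bash
python3 - <<'E'
from plan import *
ph()
rows(sw(222,535.7,85.3),ori(87.2,32.86),1)
i,d=arm.get_image('scene'); np.save('s6.npy',i); save('s6',cv2.resize(i[190:290,220:300],None,fx=6,fy=6,interpolation=cv2.INTER_CUBIC))
E
```

```text
pos [546.4 193.4  85.5] h 87.11 tilt 32.91 roll(y z) 0.03 F [ 0.   0.7 -2.5] T [-1.56  0.07 -0.01] w 22.9 t 5.85
s 219.8 w 536.3
dist 2.3 world d [-0.5  2.2 -0.2] rot deg [-0.   0.1 -0.1] n 1
[-0.0017, 0.0006, 0.0013, -0.0008, 0.001, -0.0023]
```

View pics/s6.png

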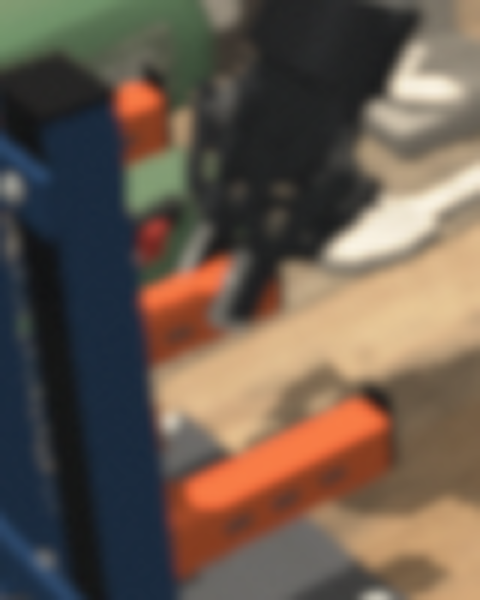

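>>> {"name": "drive_tool", "arguments": {
  "moves": [
    [[0,-0.0035,0.0006,0.002,0,0.001,0],[0,-0.0035,0,0.002,0,0,0],[0,-0.0035,0,0.002,0,0,0],[0,0,0,0,0,0,0]]
  ]
}}

```text
clock: 6.3
position: [545.9, 206.0, 86.0]
ee_rot: [-0.661, 0.695, 0.195, 0.204]
contact_force: [1.1, 0.5, -2.5]
gripper_width: 22.8
```

```bash
python3 - <<'E'
from plan import *
ph()
E
```

```text
pos [545.9 206.   86. ] h 87.2 tilt 32.8 roll(y z) 0.06 F [ 1.1  0.5 -2.5] T [-1.58  0.08 -0.06] w 22.8 t 6.3
s 232.4 w 535.2
```

>>> {"name": "drive_tool", "arguments": {
  "moves": [
    [[0,-0.0016,-0.0003,0.0013,0,0,0],[0,-0.0016,0,0.0013,0,0,0],[0,-0.0016,0,0.0013,0,0,0],[0,0,0,0,0,0,0]]
  ]
}}

```text
clock: 6.7
position: [546.7, 211.9, 85.1]
ee_rot: [-0.661, 0.696, 0.195, 0.204]
contact_force: [-1.2, -0.5, -3.1]
gripper_width: 23.0
```

```bash
python3 - <<'E'
from plan import *
ph()
E
```

```text
pos [546.7 211.9  85.1] h 87.17 tilt 32.77 roll(y z) 0.07 F [-1.2 -0.5 -3.1] T [-1.67  0.12 -0.03] w 23.0 t 6.7
s 238.3 w 535.7
```

>>> {"name": "drive_tool", "arguments": {
  "moves": [
    [[0,-0.0017,0,0.0011,0,0,0],[0,-0.0017,0,0.0011,0,0,0],[0,0,0,0,0,0,0]]
  ]
}}

```text
clock: 7.0
position: [546.8, 212.7, 84.4]
ee_rot: [-0.661, 0.696, 0.193, 0.202]
contact_force: [-0.1, -3.0, -2.3]
gripper_width: 23.0
```

```bash
python3 - <<'E'
from plan import *
ph()
E
```

```text
pos [546.8 212.7  84.4] h 87.17 tilt 32.49 roll(y z) 0.06 F [-0.1 -3.  -2.3] T [-2.01  0.07  0.02] w 23.0 t 7.0
s 239.2 w 535.7
```

>>> {"name": "drive_tool", "arguments": {
  "moves": [
    [[0,0.0018,0,0.0036,0,0.001,0],[0,0.0018,0,0.0036,0,0.001,0],[0,0,0,0,0,0,0]]
  ]
}}

```text
clock: 7.3
position: [547.4, 213.1, 76.4]
ee_rot: [-0.661, 0.696, 0.192, 0.202]
contact_force: [-1.5, -3.1, -0.7]
gripper_width: 22.9
```

```bash
python3 - <<'E'
from plan import *
ph()
E
```

```text
pos [547.4 213.1  76.4] h 86.99 tilt 32.38 roll(y z) -0.03 F [-1.5 -3.1 -0.7] T [-1.77  0.17  0.08] w 22.9 t 7.3
s 239.5 w 536.4
```

>>> {"name": "drive_tool", "arguments": {
  "moves": [
    [[0,0.0018,0.0004,0.0036,0,-0.003,0.001],[0,0.0018,0,0.0036,0,-0.003,0.001],[0,0,0,0,0,0,0]]
  ]
}}

```text
clock: 7.6
position: [548.5, 213.0, 69.3]
ee_rot: [-0.661, 0.696, 0.193, 0.205]
contact_force: [-0.1, -1.4, -4.3]
gripper_width: 22.8
```

```bash
python3 - <<'E'
from plan import *
ph()
E
```

```text
pos [548.5 213.   69.3] h 86.68 tilt 32.69 roll(y z) -0.19 F [-0.1 -1.4 -4.3] T [-2.17  0.11  0.  ] w 22.8 t 7.6
s 239.5 w 537.5
```

>>> {"name": "drive_tool", "arguments": {
  "moves": [
    [[0,0.0014,0.001,0.0022,0.001,-0.001,-0.004],[0,0.0014,0.001,0.0022,0,0,-0.003],[0,0.002,0,0.0032,0,0,0],[0,0,0,0,0,0,0]]
  ]
}}

```text
clock: 8.0
position: [548.9, 213.1, 65.5]
ee_rot: [-0.665, 0.691, 0.19, 0.21]
contact_force: [-2.5, -1.4, -0.4]
gripper_width: 22.6
```

```bash
python3 - <<'E'
from plan import *
ph()
i,d=arm.get_image('scene'); np.save('s7.npy',i); np.save('s7d.npy',d); save('s7',cv2.resize(i[190:290,220:300],None,fx=6,fy=6,interpolation=cv2.INTER_CUBIC))
i,d=arm.get_image('top'); np.save('t7.npy',i); np.save('t7d.npy',d);save('t7',cv2.resize(i[160:230,195:275],None,fx=8,fy=8,interpolation=cv2.INTER_CUBIC))
E
```

```text
pos [548.9 213.1  65.5] h 86.16 tilt 32.91 roll(y z) -0.93 F [-2.5 -1.4 -0.4] T [-2.04  0.43  0.3 ] w 22.6 t 8.0
s 239.7 w 537.9
```

View pics/s7.png

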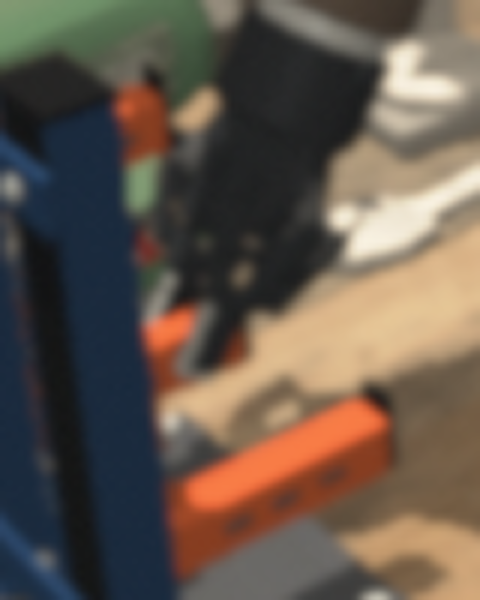

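View pics/t7.png

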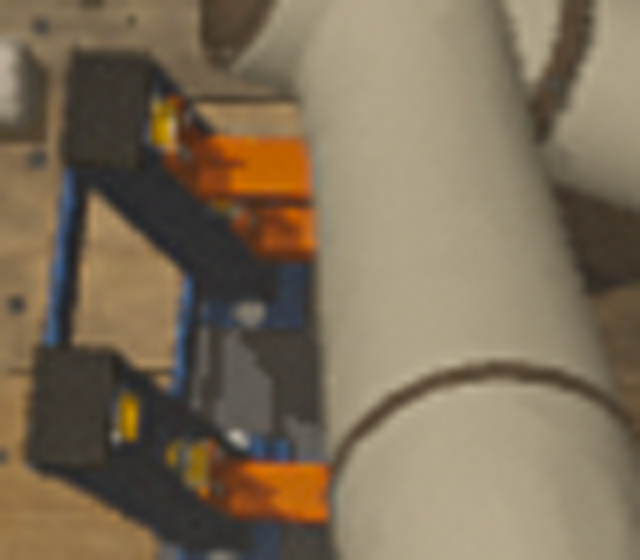

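```bash
cat > zedge.py <<'E'
from plan import *
def vplane(uv,w0):   # intersect rays with vertical plane w=w0 (scene), return s,z
    o,d=rays('scene',uv); ow=o[:2]@r2; dw=d[:,:2]@r2; P=o+d*((w0-ow)/dw)[:,None]
    return np.c_[P[:,:2]@a2,P[:,2]]
E
python3 - <<'E'
from zedge import *
i=np.load('s7.npy').astype(float); G=i[...,0]-i[...,2]
for u in range(246,262,2): print(u,230,G[230:258,u].round().astype(int).tolist())
i=np.load('s7.npy'); save('s7z',cv2.resize(i[225:262,235:270],None,fx=16,fy=16,interpolation=cv2.INTER_NEAREST))
print(vplane([[264,270.8],[272,266.8]],404))
E
```

```text
246 230 [24, 37, 38, 25, 11, 6, 8, 9, 12, 14, 15, 20, 55, 118, 155, 171, 172, 162, 132, 105, 90, 82, 72, 65, 64, 62, 60, 57]
248 230 [1, 4, 5, 3, 3, 7, 10, 11, 9, 8, 12, 48, 117, 166, 177, 176, 170, 142, 108, 86, 75, 72, 81, 91, 90, 83, 78, 74]
250 230 [-2, -1, -1, -1, -2, 0, 2, 2, 1, 6, 37, 98, 153, 168, 165, 152, 115, 67, 36, 24, 21, 22, 37, 65, 79, 80, 79, 74]
252 230 [3, 1, 0, -2, -1, 0, 1, 1, 2, 10, 35, 64, 80, 75, 61, 44, 27, 15, 9, 6, 5, 9, 24, 52, 72, 81, 81, 79]
254 230 [7, 5, 1, -1, 0, 2, 4, 3, 2, 6, 10, 13, 13, 11, 7, 4, 3, 2, 1, 0, 1, 11, 29, 52, 72, 81, 81, 80]
256 230 [0, -1, -1, -1, -1, -1, 0, -1, -1, -1, 1, 2, 2, 1, 0, -1, 0, 2, 8, 16, 28, 45, 60, 74, 81, 82, 81, 79]
258 230 [-2, -1, -1, 1, 5, 11, 14, 9, 3, -1, -1, -1, -2, 1, 6, 18, 33, 49, 63, 74, 75, 77, 81, 83, 82, 81, 79, 74]
260 230 [8, 5, 3, 11, 21, 27, 28, 19, 7, 0, -1, 2, 9, 17, 28, 44, 58, 65, 71, 74, 78, 81, 82, 81, 79, 73, 66, 57]
[[271.8480206   87.93300098]
 [247.37810061  87.97806268]]
```

View pics/s7z.png

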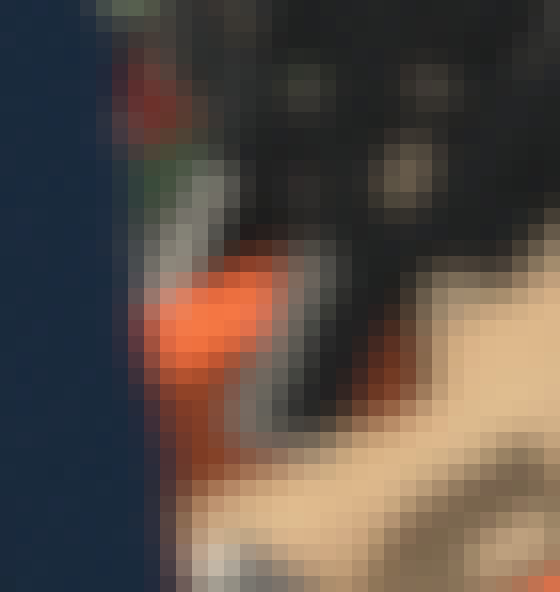

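```bash
python3 - <<'E'
from zedge import *
for w in(520,521.7): print('now',vplane([[246,247.7],[248,247.0]],w))
print('before (z should be 103.8 @TCP84.6)',vplane([[260,237.76],[263,236.46],[266,235.2]],518.7))
ph()
E
```

```text
now [[254.98217245  90.5740564 ]
 [248.64877177  89.99812412]]
now [[254.11784729  89.28982676]
 [247.77054543  88.71263037]]
before (z should be 103.8 @TCP84.6) [[208.7308852  103.82315068]
 [198.66806165 103.82653214]
 [188.50309035 103.69939616]]
pos [548.9 213.2  65.2] h 86.13 tilt 32.9 roll(y z) -0.92 F [-1.8 -5.2  6.2] T [-1.47  0.48  0.31] w 23.2 t 8.1
s 239.7 w 537.8
```

```bash
python3 - <<'E'
from plan import *
rows(sw(239.7,537,62),ori(87.2,32.9),1)
E
```

```text
dist 3.3 world d [-0.8  0.  -3.2] rot deg [-0.6 -0.   0.8] n 1
[0.0018, 0.0009, 0.0027, -0.0101, -0.0002, 0.0138]
```

>>> {"name": "drive_tool", "arguments": {
  "moves": [
    [[0,0.002,0.001,0.003,-0.01,0,0.014],[0,0.002,0,0.003,0,0,0]]
  ]
}}

```text
clock: 8.3
position: [549.2, 213.3, 64.2]
ee_rot: [-0.664, 0.691, 0.195, 0.207]
contact_force: [-5.9, -10.5, 21.4]
gripper_width: 23.1
```

```bash
python3 - <<'E'
from plan import *
ph()
E
```

```text
pos [549.2 213.3  64.2] h 87.07 tilt 33.09 roll(y z) -0.34 F [ -5.9 -10.5  21.4] T [-0.06  1.53  1.25] w 23.1 t 8.3
s 239.8 w 538.1
```

>>> {"name": "drive_tool", "arguments": {
  "moves": [
    [[0,0,0,0,0,0,0],[0,0,0,0,0,0,0]]
  ]
}}

```text
clock: 8.5
position: [549.0, 213.2, 65.8]
ee_rot: [-0.665, 0.691, 0.195, 0.208]
contact_force: [0.4, -3.3, -1.1]
gripper_width: 22.9
```

```bash
python3 - <<'E'
from zedge import *
ph()
i,d=arm.get_image('scene'); G=i[...,0].astype(float)-i[...,2]
for u in (245,246,247,248,249): print(u,236,G[236:256,u].round().astype(int).tolist())
i,d=arm.get_image('top'); np.save('t8.npy',i)
A=[np.load(f)[175:200,208:240] for f in('top0i.npy','t7.npy')]+[i[175:200,208:240]]
save('t8',cv2.resize(np.vstack(A),None,fx=8,fy=8,interpolation=cv2.INTER_NEAREST))
E
```

```text
pos [549.  213.2  65.8] h 87.02 tilt 33.14 roll(y z) -0.43 F [ 0.4 -3.3 -1.1] T [-2.28  0.05 -0.1 ] w 22.9 t 8.5
s 239.7 w 537.9
245 236 [6, 7, 10, 12, 13, 16, 36, 86, 136, 157, 157, 139, 108, 78, 60, 47, 33, 25, 24, 24]
246 236 [9, 10, 12, 13, 13, 21, 57, 121, 158, 173, 173, 162, 130, 104, 90, 81, 71, 66, 65, 63]
247 236 [11, 12, 12, 11, 13, 35, 94, 153, 172, 177, 174, 159, 126, 102, 93, 91, 89, 90, 88, 80]
248 236 [11, 11, 9, 7, 18, 70, 138, 170, 177, 177, 169, 140, 106, 81, 70, 70, 80, 92, 91, 84]
249 236 [7, 7, 5, 5, 31, 98, 159, 174, 174, 169, 147, 105, 70, 48, 38, 42, 58, 80, 86, 82]
```

View pics/t8.png

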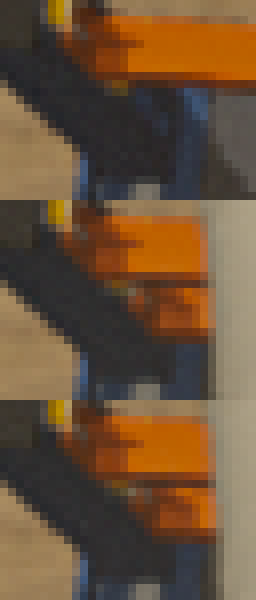

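```bash
python3 - <<'E'
from h import *
for f in('top0i.npy','t4.npy','t7.npy','t8.npy'):
    i=np.load(f); print(f); 
    for v in (185,186): print(v,[i[v,u].tolist() for u in range(220,227)])
E
```

```text
top0i.npy
185 [[61, 47, 38], [88, 58, 38], [112, 69, 20], [105, 67, 17], [75, 44, 28], [59, 40, 31], [64, 42, 33]]
186 [[43, 41, 42], [61, 55, 52], [73, 59, 35], [79, 66, 35], [54, 47, 43], [46, 47, 59], [46, 44, 49]]
t4.npy
185 [[62, 45, 36], [89, 62, 41], [111, 71, 21], [107, 68, 21], [79, 51, 35], [67, 49, 40], [63, 44, 31]]
186 [[49, 46, 49], [64, 59, 57], [74, 61, 37], [82, 68, 40], [53, 49, 42], [48, 50, 59], [48, 47, 52]]
t7.npy
185 [[62, 47, 39], [89, 63, 41], [111, 71, 20], [108, 71, 31], [95, 67, 47], [82, 57, 41], [72, 46, 30]]
186 [[51, 51, 50], [62, 58, 55], [75, 65, 43], [88, 77, 48], [112, 96, 74], [115, 73, 45], [91, 55, 34]]
t8.npy
185 [[64, 49, 40], [90, 62, 42], [111, 71, 23], [107, 70, 23], [94, 63, 44], [79, 57, 39], [73, 49, 34]]
186 [[47, 46, 45], [59, 56, 50], [74, 62, 40], [91, 78, 49], [115, 100, 77], [113, 75, 52], [95, 73, 59]]
```

```bash
python3 - <<'E'
from zedge import *
for nm,s,z in(('catch tip',318.3,151.5),('catch root',323.8,151.5),('catch root up',323.8,160),('flange home top',315,150),('flange home back',323.8,150)):
  for w in(530,536,542): print(nm,w,proj('top',[sw(s,w,z)]).round(1))
print('ridge now', vplane([[245,248.4-.35],[246,247.65],[247,247.55],[248,246.97],[249,246.15]],521.7))
E
```

```text
catch tip 530 [[223.8 185.9]]
catch tip 536 [[224.  184.2]]
catch tip 542 [[224.2 182.4]]
catch root 530 [[222.2 185.8]]
catch root 536 [[222.4 184. ]]
catch root 542 [[222.6 182.3]]
catch root up 530 [[221.7 185.2]]
catch root up 536 [[221.9 183.5]]
catch root up 542 [[222.1 181.8]]
flange home top 530 [[224.9 186. ]]
flange home top 536 [[225.1 184.3]]
flange home top 542 [[225.3 182.6]]
flange home back 530 [[222.3 185.9]]
flange home back 536 [[222.5 184.1]]
flange home back 542 [[222.7 182.4]]
ridge now [[257.27311751  89.5767904 ]
 [254.09954812  89.44934818]
 [251.02294549  88.36219756]
 [247.75975177  88.80873633]
 [244.40014795  90.02651772]]
```

>>> {"name": "drive_tool", "arguments": {
  "moves": [
    [[0.6,0,0,0,0,0,0],[0.6,0,0,0,0,0,0],[0.6,0,0,0,0,0,0],[0.6,0,0,0,0,0,0],[0.6,0,0,0,0,0,0]]
  ]
}}

```text
clock: 9.1
position: [549.1, 216.5, 64.7]
ee_rot: [-0.664, 0.691, 0.197, 0.209]
contact_force: [1.1, 1.2, 0.1]
gripper_width: 51.4
```

```bash
python3 - <<'E'
from plan import *
ph()
i,d=arm.get_image('scene'); save('s9',cv2.resize(i[190:290,220:300],None,fx=6,fy=6,interpolation=cv2.INTER_CUBIC))
E
```

```text
pos [549.1 216.5  64.7] h 87.18 tilt 33.33 roll(y z) -0.32 F [1.1 1.2 0.1] T [-1.09  0.04 -0.02] w 51.4 t 9.1
s 243.1 w 537.9
```

View pics/s9.png

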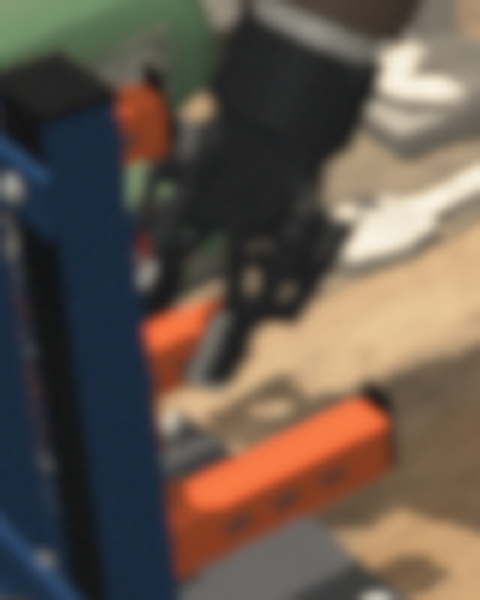

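>>> {"name": "drive_tool", "arguments": {
  "moves": [
    [[0.6,0,0,-0.02,0,0,0],[0.6,0,0,-0.035,0,0,0],[0.6,0,0,-0.045,0,0,0],[0.6,0,0,-0.045,0,0,0],[0.6,0.02,0,-0.03,0,0,0],[0.6,0.03,0,-0.02,0,0,0],[0.6,0,0,0,0,0,0]]
  ]
}}

```text
clock: 9.85
position: [541.9, 63.6, 205.3]
ee_rot: [-0.665, 0.69, 0.196, 0.207]
contact_force: [0.3, 0.4, -0.4]
gripper_width: 51.1
```

```bash
python3 - <<'E'
from plan import *
ph()
i,d=arm.get_image('scene'); np.save('s10.npy',i); save('s10',cv2.resize(i[190:290,220:300],None,fx=6,fy=6,interpolation=cv2.INTER_CUBIC))
i,d=arm.get_image('top'); np.save('t10.npy',i);np.save('t10d.npy',d); save('t10',cv2.resize(i[160:235,195:270],None,fx=8,fy=8,interpolation=cv2.INTER_CUBIC))
E
```

```text
pos [541.9  63.6 205.3] h 87.38 tilt 33.16 roll(y z) -0.29 F [ 0.3  0.4 -0.4] T [-1.07  0.06 -0.02] w 51.1 t 9.85
s 89.9 w 538.2
```

View pics/s10.png

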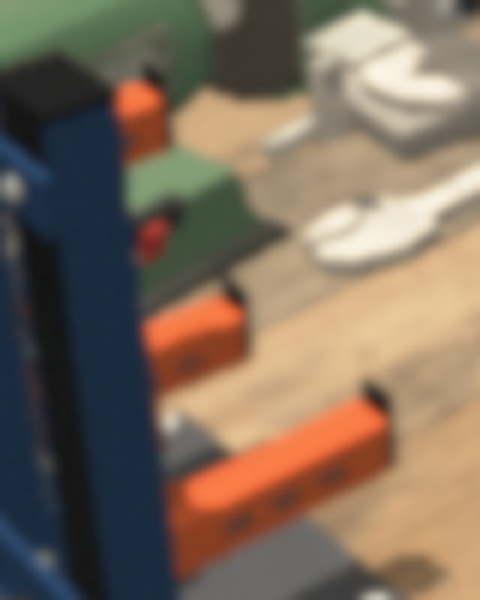

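View pics/t10.png

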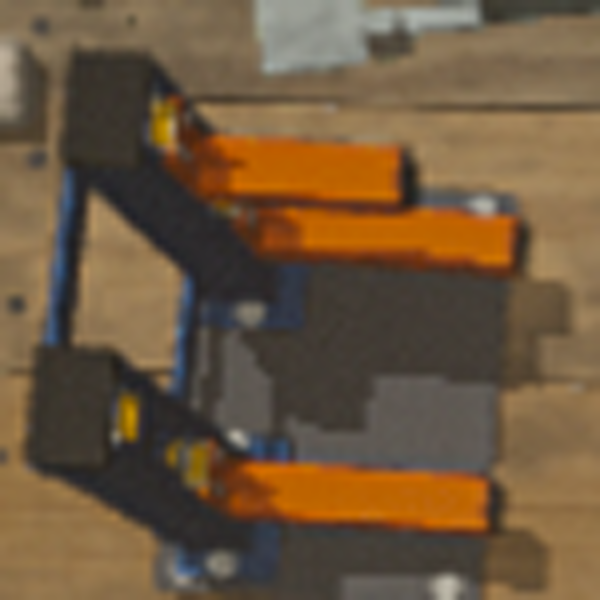

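```bash
python3 - <<'E'
from zedge import *
i=np.load('s10.npy').astype(float); G=i[...,0]-i[...,2]
def ridge(u,v0,v1):
    g=G[v0:v1,u]; k=np.argmax(g); 
    while k+1<len(g) and g[k+1]>141: k+=1
    return v0+k+(g[k]-141)/(g[k]-g[k+1])
L=[[u,ridge(u,236,256)] for u in range(247,259)]
M=[[u,ridge(u,255,285)] for u in range(258,282,3)]
print('loose',np.round(L,2).tolist()); print(vplane(L,520).round(1).tolist()); print('onz',(onz('scene',L,88)[:,:2]@r2+12).round(1))
print('mate',vplane(M,404).round(1).tolist())
# top nose ends
t=np.load('t10.npy').astype(float); g=t[...,0]-t[...,2]
for v in (187,189,190,191): print(v,254,g[v,252:265].astype(int).tolist())
for v in (219,220,222): print(v,250,g[v,248:262].astype(int).tolist())
# top far edges
for u in (235,240,245,250,255): print('loose col',u,183,g[183:198,u].astype(int).tolist())
for u in (235,245,252): print('mate col',u,214,g[214:230,u].astype(int).tolist())
E
```

```text
loose [[247.0, 247.66], [248.0, 247.26], [249.0, 246.74], [250.0, 246.26], [251.0, 245.8], [252.0, 245.52], [253.0, 245.21], [254.0, 244.78], [255.0, 244.58], [256.0, 244.49], [257.0, 244.32], [258.0, 243.93]]
[[251.9, 89.3], [248.7, 89.2], [245.5, 89.4], [242.3, 89.5], [239.0, 89.6], [235.8, 89.1], [232.6, 88.7], [229.3, 88.6], [226.1, 87.8], [222.9, 86.7], [219.7, 85.8], [216.4, 85.6]]
onz [533.7 533.5 533.9 534.  534.1 533.5 532.9 532.8 531.8 530.3 529.1 528.9]
mate [[289.7, 87.9], [280.9, 87.7], [271.8, 88.0], [262.8, 87.8], [253.6, 87.8], [244.3, 87.9], [234.9, 88.1], [225.4, 87.9]]
187 254 [187, 177, 159, 143, 149, 178, 154, 97, 50, 65, 68, 68, 65]
189 254 [189, 189, 189, 189, 190, 192, 149, 69, 21, 54, 70, 69, 71]
190 254 [191, 189, 186, 189, 189, 193, 148, 49, 17, 56, 73, 71, 69]
191 254 [192, 186, 189, 193, 190, 196, 148, 44, 27, 61, 73, 70, 68]
219 250 [164, 134, 130, 133, 129, 103, 78, 49, 40, 67, 67, 64, 64, 65]
220 250 [192, 191, 192, 190, 189, 193, 187, 145, 43, 50, 71, 73, 72, 73]
222 250 [176, 189, 188, 177, 188, 191, 181, 139, 27, 28, 64, 76, 79, 80]
loose col 235 183 [192, 185, 77, 151, 191, 190, 192, 194, 125, 50, 11, 11, 15, 14, 14]
loose col 240 183 [192, 193, 75, 85, 191, 192, 191, 193, 125, 69, 29, 16, 14, 14, 13]
loose col 245 183 [24, 37, 27, 92, 192, 191, 191, 192, 129, 86, 48, 13, 13, 17, 12]
loose col 250 183 [46, 6, 9, 127, 191, 189, 189, 192, 194, 124, 58, 21, 11, 15, 14]
loose col 255 183 [57, 12, 12, 33, 143, 191, 189, 189, 193, 187, 88, 36, 11, 12, 13]
mate col 235 214 [13, 12, 5, 12, 137, 192, 189, 189, 190, 193, 195, 57, 1, 11, 14, 14]
mate col 245 214 [12, 11, 10, 1, 20, 182, 191, 180, 189, 188, 192, 135, 30, 6, 13, 12]
mate col 252 214 [13, 12, 11, 6, 10, 129, 189, 187, 188, 189, 184, 180, 72, 6, 11, 14]
```

```bash
python3 - <<'E'
from zedge import *
for s in(203.8,208.8): print(s,'bare',proj('top',[sw(s,536,88)]).round(2),'mate',proj('top',[sw(s,420,88)]).round(2))
p=onz('top',[[235,185.87+.0],[245,185.97],[250,185.83],[255,186.66]],88)[:,:2]; print('loose w',(p@r2-12).round(1),(p@a2).round(0))
p=onz('top',[[235,217.8],[245,218.5],[252,218.8]],88)[:,:2]; print('mate w+116',(p@r2-12+116).round(1))
E
```

```text
203.8 bare [[259.84 190.36]] mate [[256.64 222.92]]
208.8 bare [[258.43 190.26]] mate [[255.21 222.82]]
loose w [533.7 535.9 537.7 536. ] [293. 258. 240. 222.]
mate w+116 [536.3 536.5 537.2]
```

```bash
python3 - <<'E'
from plan import *
rows(sw(222,536.5,112),ori(87.2,33),6)
E
```

```text
dist 159.2 world d [  5.1 129.2 -92.8] rot deg [0.2 0.3 0.7] n 6
[-0.0095, -0.0, 0.0248, 0.0006, 0.0007, 0.0022]
[-0.0096, 0.0, 0.0247, 0.0006, 0.0007, 0.0022]
[-0.0096, 0.0001, 0.0247, 0.0006, 0.0007, 0.0022]
[-0.0096, 0.0001, 0.0247, 0.0006, 0.0007, 0.0022]
[-0.0096, 0.0001, 0.0247, 0.0006, 0.0007, 0.0022]
[-0.0096, 0.0002, 0.0247, 0.0006, 0.0007, 0.0022]
```

>>> {"name": "drive_tool", "arguments": {
  "moves": [
    [[0,-0.0095,0,0.025,0,0,0.002],[0,-0.0095,0,0.025,0,0,0.002],[0,-0.0095,0,0.025,0,0,0.002],[0,-0.0095,0,0.025,0,0,0.002],[0,-0.0095,0,0.025,0,0,0.002],[0,-0.008,0,0.02,0,0,0.002],[0,0,0,0,0,0,0]]
  ]
}}

```text
clock: 10.65
position: [543.7, 204.1, 107.7]
ee_rot: [-0.662, 0.692, 0.201, 0.204]
contact_force: [-0.8, -0.6, -0.3]
gripper_width: 0.5
```

```bash
python3 - <<'E'
from plan import *
ph()
rows(sw(232,536.5,94),ori(87.2,33))
E
```

```text
pos [543.7 204.1 107.7] h 88.38 tilt 33.3 roll(y z) 0.49 F [-0.8 -0.6 -0.3] T [-1.1   0.08  0.03] w 0.5 t 10.65
s 230.4 w 533.1
dist 14.2 world d [  3.5   1.4 -13.7] rot deg [0.6 0.3 0.1] n 1
[0.0062, -0.0035, 0.0123, 0.0113, 0.0052, 0.0016]
```

>>> {"name": "drive_tool", "arguments": {
  "moves": [
    [[0,0.001,-0.0035,0.001,0.01,0.003,0],[0,0.0035,0,0.0065,0,0,0],[0,0.003,0,0.005,0,0,0],[0,0.002,0,0.0035,0,0,0]]
  ]
}}

```text
clock: 11.05
position: [547.4, 205.8, 88.7]
ee_rot: [-0.663, 0.693, 0.196, 0.207]
contact_force: [-1.0, -1.1, 8.3]
gripper_width: 0.2
```

```bash
python3 - <<'E'
from plan import *
ph()
E
```

```text
pos [547.4 205.8  88.7] h 87.25 tilt 33.12 roll(y z) -0.11 F [-1.  -1.1  8.3] T [-0.18  0.17  0.1 ] w 0.2 t 11.05
s 232.3 w 536.7
```

>>> {"name": "drive_tool", "arguments": {
  "moves": [
    [[0,0.0025,0,0.0038,0,0,0],[0,0.0025,0,0.0038,0,0,0]]
  ]
}}

```text
clock: 11.25
position: [551.3, 205.7, 87.3]
ee_rot: [-0.664, 0.69, 0.195, 0.212]
contact_force: [-6.5, -6.2, 25.4]
gripper_width: 0.1
```

>>> {"name": "drive_tool", "arguments": {
  "moves": [
    [[0,-0.003,0,-0.005,0,0,0],[0,-0.003,0,-0.02,0,0,0],[0,0,0,-0.04,0,0,0],[0,0,0,-0.045,0,0,0],[0,0,0,-0.045,0,0,0],[0,0,0,0,0,0,0]]
  ]
}}

```text
clock: 11.85
position: [547.4, 119.5, 226.4]
ee_rot: [-0.663, 0.691, 0.193, 0.213]
contact_force: [0.3, 0.8, 0.0]
gripper_width: 0.4
```

```bash
python3 - <<'E'
from plan import *
ph(); print(arm.read_state()['joints'].round(2))
i,d=arm.get_image('scene'); save('s11',cv2.resize(i[190:290,220:300],None,fx=6,fy=6,interpolation=cv2.INTER_CUBIC))
G=i[...,0].astype(float)-i[...,2]
print(np.abs(i.astype(int)-np.load('s10.npy'))[235:262,240:262].max())
R=ori(180,0)  # tool y = (0,-1,0)
print(R.round(2))
E
```

```text
pos [547.4 119.5 226.4] h 85.98 tilt 33.38 roll(y z) -0.92 F [0.3 0.8 0. ] T [-1.07  0.   -0.02] w 0.4 t 11.85
s 146.1 w 540.9
[ 0.16  0.28 -0.06 -0.62 -1.16  0.03]
3
[[ 1. -0.  0.]
 [-0. -1.  0.]
 [ 0.  0. -1.]]
```

View pics/s11.png

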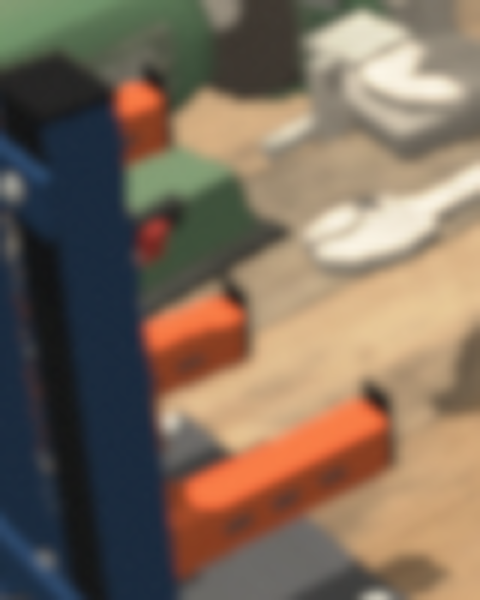

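```bash
python3 - <<'E'
from plan import *
rows([507,-304,150],ori(-8.2,0),14)
E
```

```text
dist 432.8 world d [ -39.  -424.6  -73.7] rot deg [27.4 25.7 92.8] n 14
[0.0283, 0.0015, -0.0124, 0.0341, 0.0321, 0.1156]
[0.0286, -0.0022, -0.0114, 0.0341, 0.0321, 0.1156]
[0.0285, -0.0059, -0.0104, 0.0341, 0.0321, 0.1156]
[0.0279, -0.0095, -0.0092, 0.0341, 0.0321, 0.1156]
[0.0269, -0.013, -0.008, 0.0341, 0.0321, 0.1156]
[0.0254, -0.0163, -0.0066, 0.0341, 0.0321, 0.1156]
[0.0236, -0.0193, -0.0052, 0.0341, 0.0321, 0.1156]
[0.0213, -0.0221, -0.0038, 0.0341, 0.0321, 0.1156]
[0.0187, -0.0245, -0.0024, 0.0341, 0.0321, 0.1156]
[0.0158, -0.0265, -0.0009, 0.0341, 0.0321, 0.1156]
[0.0127, -0.0282, 0.0005, 0.0341, 0.0321, 0.1156]
[0.0093, -0.0294, 0.0018, 0.0341, 0.0321, 0.1156]
[0.0057, -0.0302, 0.0031, 0.0341, 0.0321, 0.1156]
[0.0021, -0.0305, 0.0042, 0.0341, 0.0321, 0.1156]
```

>>> {"name": "drive_tool", "arguments": {
  "moves": [
    [[0.2,0.028,0.0015,-0.012,0.034,0.032,0.115],[0.4,0.0285,-0.002,-0.011,0.034,0.032,0.115],[0.6,0.0285,-0.006,-0.01,0.034,0.032,0.115],[0.8,0.028,-0.0095,-0.009,0.034,0.032,0.115],[0.8,0.027,-0.013,-0.008,0.034,0.032,0.115],[0.8,0.0255,-0.016,-0.0065,0.034,0.032,0.115],[0.8,0.0235,-0.019,-0.005,0.034,0.032,0.115],[0.8,0.021,-0.022,-0.004,0.034,0.032,0.115],[0.8,0.0185,-0.0245,-0.0025,0.034,0.032,0.115],[0.8,0.016,-0.0265,-0.001,0.034,0.032,0.115],[0.8,0.0125,-0.028,0.0005,0.034,0.032,0.115],[0.8,0.009,-0.0295,0.002,0.034,0.032,0.115],[0.8,0.0055,-0.03,0.003,0.034,0.032,0.115],[0.8,0.002,-0.0305,0.004,0.034,0.032,0.115],[0.8,0,0,0,0,0,0]]
  ]
}}

```text
clock: 13.4
position: [481.8, -310.1, 126.9]
ee_rot: [0.101, 0.995, -0.003, -0.025]
contact_force: [0.1, 1.0, -0.3]
gripper_width: 68.1
```

```bash
python3 - <<'E'
from plan import *
s=arm.read_state(); print(s['position'],s['joints'].round(2),s['gripper_width'])
i,d=arm.get_image('top'); save('t12',cv2.resize(i[150:260,300:460],None,fx=5,fy=5,interpolation=cv2.INTER_CUBIC))
i,d=arm.get_image('scene'); save('s12',cv2.resize(i[120:270,290:440],None,fx=4,fy=4,interpolation=cv2.INTER_CUBIC))
rows([507.5,-304,70],ori(-8.2,0))
E
```

```text
[ 481.78997525 -310.0789075   126.91866426] [-0.28  0.41 -0.24  0.02 -0.97 -1.5 ] 68.05091946887464
dist 63.4 world d [ 25.4   4.4 -58. ] rot deg [-0.5 -2.7 -3.2] n 2
[-0.0134, 0.005, 0.0283, -0.004, -0.0237, -0.0281]
[-0.0128, 0.0045, 0.0287, -0.004, -0.0237, -0.0281]
```

View pics/t12.png

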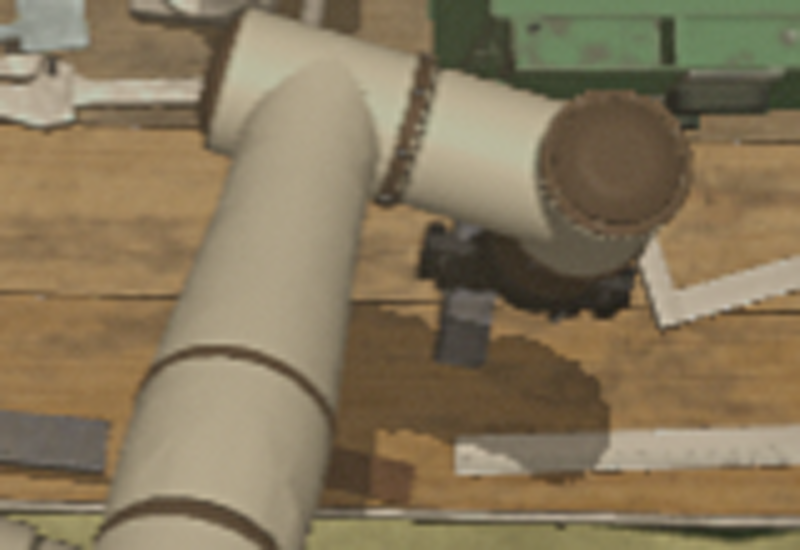

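View pics/s12.png

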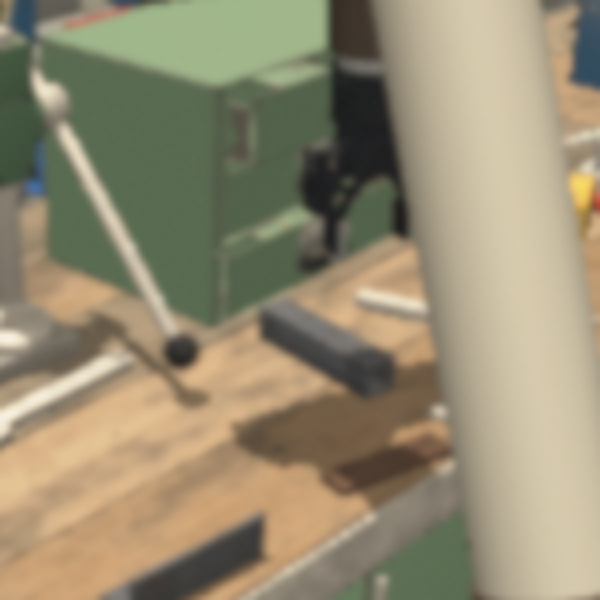

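>>> {"name": "drive_tool", "arguments": {
  "moves": [
    [[0.8,-0.013,0.005,0.02,-0.004,-0.024,-0.028],[0.8,-0.013,0.004,0.02,-0.004,-0.024,-0.028],[0.8,0,0,0,0,0,0]]
  ]
}}

```text
clock: 13.8
position: [509.0, -301.7, 86.3]
ee_rot: [0.068, 0.998, 0.001, 0.002]
contact_force: [-0.6, 0.2, -0.1]
gripper_width: 68.1
```

```bash
python3 - <<'E'
from plan import *
rows([507.5,-304,6],ori(-8.2,0))
i=np.load('top0i.npy'); d=np.load('top0.npy'); P=cloud('top',d)
t=(P[...,2]>31)&(P[...,2]<40)&(P[...,0]>430)&(P[...,0]<630)&(P[...,1]>-350)&(P[...,1]<-260)
v,u=np.nonzero(t); q=onz('top',np.c_[u,v],35)[:,:2].astype(np.float32)
l=cv2.fitLine(q,cv2.DIST_HUBER,0,.01,.01).ravel(); print(len(u),q.mean(0),np.degrees(np.arctan2(l[1],l[0])),cv2.minAreaRect(q))
E
```

```text
dist 80.3 world d [ -1.5  -2.3 -80.3] rot deg [0.1 0.2 0.4] n 2
[0.0007, -0.0013, 0.0401, 0.0011, 0.0021, 0.0031]
[0.0006, -0.0013, 0.0401, 0.0011, 0.0021, 0.0031]
304 [ 526.28265 -306.7227 ] -7.9756603 ((528.0990600585938, -306.99420166015625), (35.61673355102539, 149.4672393798828), 82.02567291259766)
```

>>> {"name": "drive_tool", "arguments": {
  "moves": [
    [[0.8,0.0007,-0.001,0.03,0,0.002,0.003],[0.8,0.0007,-0.001,0.03,0,0.002,0.003],[0.8,0,0,0.015,0,0,0],[0.8,0,0,0,0,0,0]]
  ]
}}

```text
clock: 14.2
position: [509.4, -301.3, 13.6]
ee_rot: [0.069, 0.998, 0.001, 0.002]
contact_force: [-0.4, 0.5, -0.0]
gripper_width: 68.4
```

```bash
python3 - <<'E'
from plan import *
rows([507.5,-304,6],ori(-8.2,0))
E
```

```text
dist 8.3 world d [-1.9 -2.7 -7.6] rot deg [0.1 0.3 0.3] n 1
[0.0016, -0.003, 0.0075, 0.0018, 0.0048, 0.0047]
```

>>> {"name": "drive_tool", "arguments": {
  "moves": [
    [[0.8,0.0015,-0.003,0.007,0.002,0.004,0.004],[0.8,0,0,0,0,0,0],[0,0,0,0,0,0,0],[0,0,0,0,0,0,0],[0,0,0,0,0,0,0],[0,0,0,0,0,0,0],[0,0,0,0,0,0,0],[0,0,0,0,0,0,0],[0,0,0,0,0,0,0]]
  ]
}}

```text
clock: 15.1
position: [509.6, -304.6, 11.5]
ee_rot: [0.071, 0.997, -0.001, 0.004]
contact_force: [-0.2, -0.5, -1.3]
gripper_width: 33.9
```

```bash
python3 - <<'E'
from plan import *
s=arm.read_state(); print(s['position'],s['gripper_width'],s['contact_force'])
rows([507.5,-304,166],ori(-8.2,0),5)
E
```

```text
[ 509.55465742 -304.56034269   11.50431074] 33.922891251842685 [-0.22432055 -0.48200633 -1.31488915]
dist 154.5 world d [ -2.1   0.6 154.5] rot deg [-0.1  0.4  0.1] n 5
[0.0002, -0.0, -0.0309, -0.0004, 0.0015, 0.0003]
[0.0002, 0.0, -0.0309, -0.0004, 0.0015, 0.0003]
[0.0003, 0.0, -0.0309, -0.0004, 0.0015, 0.0003]
[0.0003, 0.0, -0.0309, -0.0004, 0.0015, 0.0003]
[0.0004, 0.0, -0.0309, -0.0004, 0.0015, 0.0003]
```

```bash
python3 - <<'E'
from plan import *
i,d=arm.get_image('top'); P=cloud('top',d); np.save('t13d.npy',d)
save('t13',cv2.resize(i[130:330,200:480],None,fx=2.8,fy=2.8))
z=P[...,2]; print(arm.read_state()['joints'].round(3))
for v in range(150,300,12): print(v,[tuple(P[v,u].round().astype(int).tolist()) for u in range(320,450,13)])
E
```

```text
[-2.660e-01  5.680e-01 -3.220e-01  1.000e-03 -6.730e-01 -1.448e+00]
150 [(722, -31, 9), (718, -80, 28), (717, -128, 37), (729, -180, -1), (729, -228, 5), (730, -277, 8), (656, -283, 252), (658, -325, 251), (660, -368, 249), (661, -410, 250)]
162 [(681, -33, -11), (677, -81, 9), (585, -109, 351), (647, -168, 128), (683, -229, 0), (684, -278, 2), (649, -304, 134), (638, -340, 179), (639, -384, 177), (640, -429, 179)]
174 [(628, -34, 13), (630, -82, 9), (548, -109, 352), (541, -145, 383), (550, -187, 350), (553, -226, 344), (640, -328, -4), (642, -378, -4), (631, -415, 45), (633, -465, 41)]
186 [(586, -35, 0), (585, -83, 8), (492, -104, 443), (491, -139, 448), (515, -188, 343), (515, -225, 350), (513, -261, 364), (512, -298, 373), (515, -339, 361), (596, -473, 5)]
198 [(540, -36, 0), (540, -84, 5), (444, -100, 515), (447, -134, 508), (544, -229, 2), (486, -231, 313), (484, -267, 330), (478, -299, 363), (549, -424, 1), (551, -474, -1)]
210 [(494, -37, 4), (408, -66, 540), (403, -97, 576), (408, -130, 555), (500, -230, -5), (500, -278, 2), (473, -295, 176), (503, -375, -2), (504, -424, -1
[... 598 characters left out ...]
119, 686), (371, -335, -863), (374, -410, -875), (375, -481, -864), (375, -551, -854), (378, -629, -875), (379, -699, -862)]
270 [(257, -37, 646), (257, -65, 665), (257, -92, 676), (258, -119, 681), (306, -336, -866), (307, -408, -862), (308, -478, -852), (310, -553, -864), (311, -624, -859), (313, -701, -875)]
282 [(234, -50, -858), (236, -122, -863), (237, -192, -853), (239, -264, -859), (240, -336, -858), (241, -404, -837), (243, -479, -859), (244, -550, -852), (246, -624, -865), (247, -697, -863)]
294 [(170, -51, -810), (171, -122, -849), (172, -194, -861), (174, -264, -855), (175, -337, -867), (177, -407, -858), (178, -478, -857), (179, -553, -869), (180, -622, -859), (182, -694, -859)]
```

View pics/t13.png

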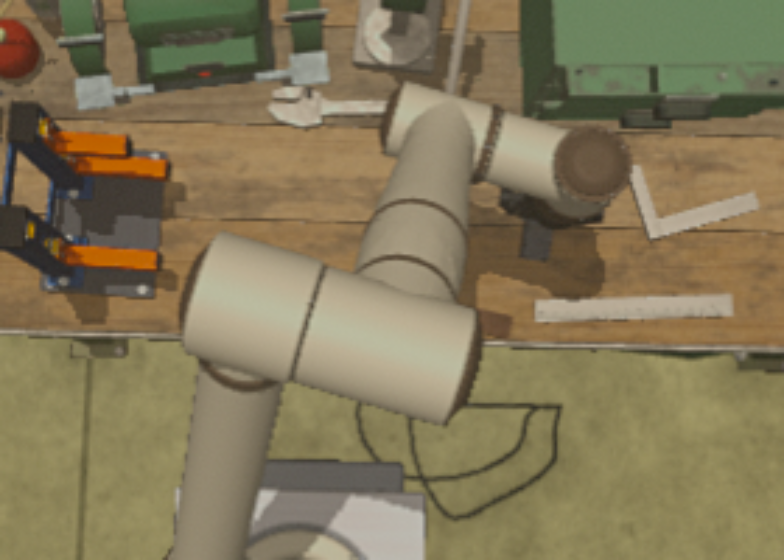

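>>> {"name": "drive_tool", "arguments": {
  "moves": [
    [[0,0,0,-0.015,0,0,0],[0,0,0,-0.03,0,0.001,0],[0,0,0,-0.035,0,0.001,0],[0,0,0,-0.035,0,0.001,0],[0,0,0,-0.03,0,0.001,0],[0,0,0,0,0,0,0]]
  ]
}}

```text
clock: 15.75
position: [504.6, -302.0, 154.9]
ee_rot: [0.072, 0.997, 0.002, -0.006]
contact_force: [0.4, 0.0, -2.2]
gripper_width: 34.1
```

```bash
python3 - <<'E'
from plan import *
s=arm.read_state(); print(s['position'],s['gripper_width'],s['contact_force'])
i,d=arm.get_image('scene'); save('s14',cv2.resize(i[100:270,270:440],None,fx=3.5,fy=3.5,interpolation=cv2.INTER_CUBIC))
print(sw(150,459,165)); rows(sw(150,459,165),ori(-2.8,0),12)
E
```

```text
[ 504.55566536 -301.97139172  154.88258953] 34.081754631963754 [ 0.44999771  0.04207756 -2.19145366]
[465.7692 127.4208 165.    ]
dist 430.3 world d [-37.1 428.5  12.8] rot deg [ 0.4 -1.  -5.5] n 12
[0.0082, 0.0349, -0.0007, 0.0005, -0.0014, -0.008]
[0.0079, 0.035, -0.0008, 0.0005, -0.0014, -0.008]
[0.0077, 0.035, -0.0008, 0.0005, -0.0014, -0.008]
[0.0074, 0.0351, -0.0008, 0.0005, -0.0014, -0.008]
[0.0071, 0.0351, -0.0009, 0.0005, -0.0014, -0.008]
[0.0068, 0.0352, -0.0009, 0.0005, -0.0014, -0.008]
[0.0065, 0.0352, -0.0009, 0.0005, -0.0014, -0.008]
[0.0063, 0.0353, -0.0009, 0.0005, -0.0014, -0.008]
[0.006, 0.0353, -0.001, 0.0005, -0.0014, -0.008]
[0.0057, 0.0354, -0.001, 0.0005, -0.0014, -0.008]
[0.0054, 0.0354, -0.001, 0.0005, -0.0014, -0.008]
[0.0051, 0.0355, -0.001, 0.0005, -0.0014, -0.008]
```

View pics/s14.png

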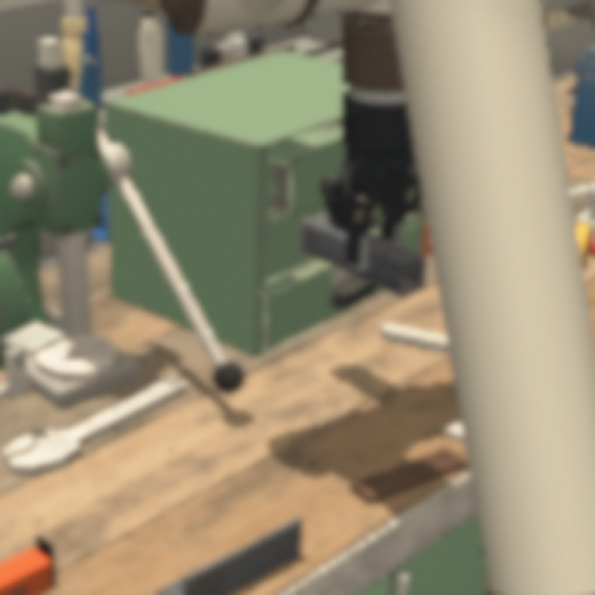

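>>> {"name": "drive_tool", "arguments": {
  "moves": [
    [[0,0.014,0.02,-0.003,0.0005,-0.0014,-0.008],[0,0.014,0.03,-0.003,0.0005,-0.0014,-0.008],[0,0.008,0.035,-0.003,0.0005,-0.0014,-0.008],[0,0.007,0.035,-0.001,0.0005,-0.0014,-0.008],[0,0.007,0.035,-0.001,0.0005,-0.0014,-0.008],[0,0.006,0.035,-0.001,0.0005,-0.0014,-0.008],[0,0.005,0.035,-0.001,0.0005,-0.0014,-0.008],[0,0.005,0.035,-0.001,0.0005,-0.0014,-0.008],[0,0.005,0.035,-0.001,0.0005,-0.0014,-0.008],[0,0.005,0.035,-0.001,0.0005,-0.0014,-0.008],[0,0.004,0.03,-0.001,0.0005,-0.0014,-0.008],[0,0.004,0.02,-0.001,0.0005,-0.0014,-0.008],[0,0,0,0,0,0,0]]
  ]
}}

```text
clock: 17.1
position: [436.6, 100.1, 144.9]
ee_rot: [0.029, 0.999, 0.0, -0.028]
contact_force: [-0.3, -0.5, -4.0]
gripper_width: 34.1
```

```bash
python3 - <<'E'
from plan import *
ph(); print(arm.read_state()['joints'].round(2))
rows(sw(165,459,125),ori(-2.8,0))
E
```

```text
pos [436.6 100.1 144.9] h 177.65 tilt 3.26 roll(y z) -0.05 F [-0.3 -0.5 -4. ] T [-0.06 -0.09 -0.01] w 34.1 t 17.1
s 121.3 w 431.2
[ 0.57  0.2  -0.48 -0.04 -0.93 -2.17]
dist 55.4 world d [ 29.9  42.3 -19.9] rot deg [-0.  -3.3 -0.5] n 2
[-0.0142, 0.022, 0.0091, -0.0004, -0.0285, -0.0044]
[-0.0141, 0.0219, 0.0095, -0.0004, -0.0285, -0.0044]
```

>>> {"name": "drive_tool", "arguments": {
  "moves": [
    [[0,-0.014,0.012,0,0,-0.028,-0.004],[0,-0.014,0.012,0,0,-0.028,-0.004],[0,0,0,0,0,0,0]]
  ]
}}

```text
clock: 17.4
position: [465.8, 122.4, 139.7]
ee_rot: [0.025, 1.0, -0.002, -0.002]
contact_force: [-0.5, -0.3, -3.6]
gripper_width: 33.9
```

```bash
python3 - <<'E'
from zedge import *
ph()
rows(sw(165,459,125),ori(-2.8,0))
i,d=arm.get_image('top'); np.save('t15.npy',i); P=cloud('top',d); save('t15',cv2.resize(i[150:260,180:340],None,fx=5,fy=5,interpolation=cv2.INTER_CUBIC))
i,d=arm.get_image('scene'); np.save('s15.npy',i); save('s15',cv2.resize(i[130:310,180:360],None,fx=3.3,fy=3.3,interpolation=cv2.INTER_CUBIC))
E
```

```text
pos [465.8 122.4 139.7] h -129.58 tilt 0.32 roll(y z) -0.26 F [-0.5 -0.3 -3.6] T [ 0.01  0.08 -0.02] w 33.9 t 17.4
s 145.0 w 459.3
dist 24.8 world d [  0.7  20.  -14.7] rot deg [-0.3 -0.2 -0.1] n 1
[0.0003, 0.02, 0.0146, -0.0045, -0.0034, -0.0014]
```

View pics/t15.png

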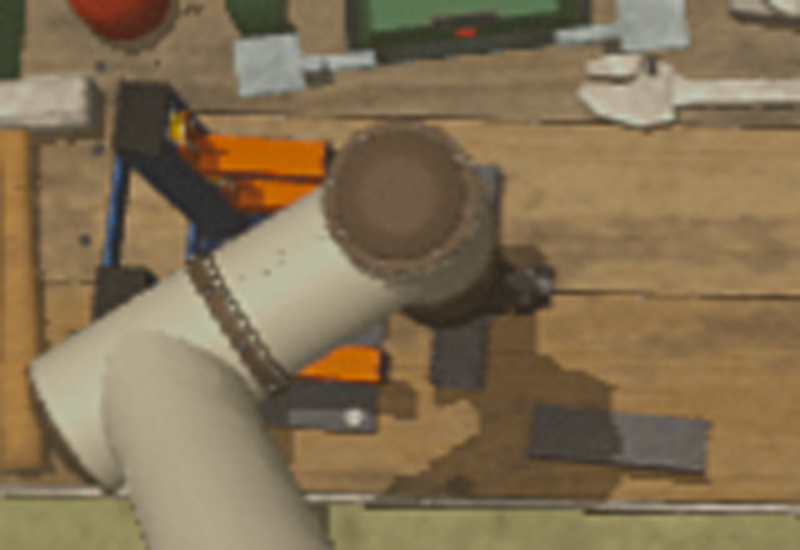

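View pics/s15.png

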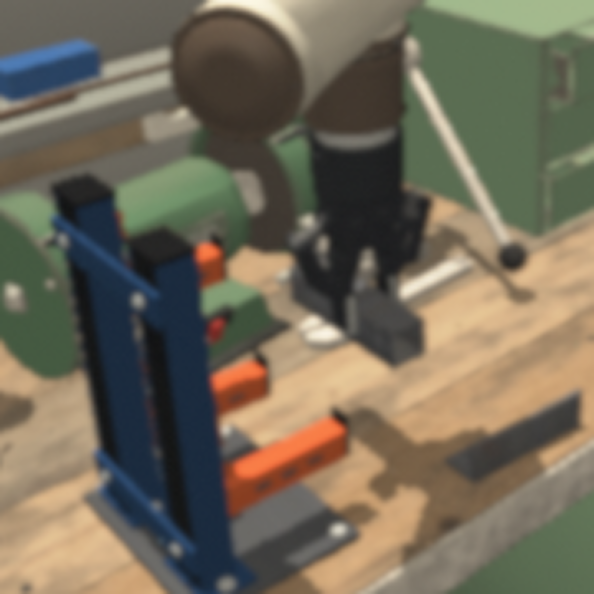

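```bash
python3 - <<'E'
from zedge import *
i=np.load('t15.npy'); save('t15z',cv2.resize(i[175:235,258:292],None,fx=10,fy=10,interpolation=cv2.INTER_NEAREST))
p=onz('top',[[266.3,227.5],[277.2,227.5],[280,183]],163); print('near L,R corner, far R: s,w'); print(np.c_[p[:,:2]@a2,p[:,:2]@r2].round(1))
E
```

```text
near L,R corner, far R: s,w
[[159.8 398.1]
 [123.8 400.7]
 [127.9 551.5]]
```

View pics/t15z.png

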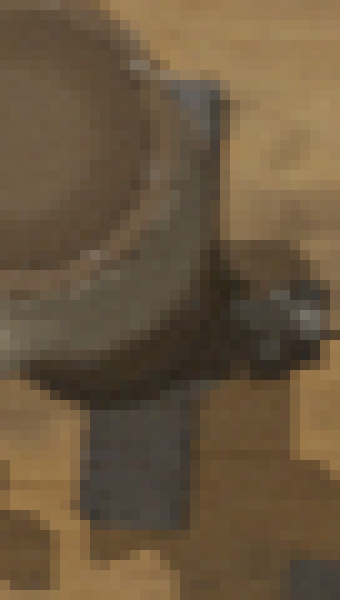

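>>> {"name": "drive_tool", "arguments": {
  "moves": [
    [[0,-0.001,0.01,0.009,-0.004,-0.003,-0.001],[0,-0.001,0.01,0.009,0,0,0],[0,0,0,0,0,0,0]]
  ]
}}

```text
clock: 17.8
position: [467.2, 141.3, 119.6]
ee_rot: [0.027, 1.0, -0.0, -0.002]
contact_force: [-0.3, -0.1, -3.6]
gripper_width: 33.7
```

```bash
python3 - <<'E'
from zedge import *
ph()
rows(sw(242,461,122),ori(-2.8,0),4)
i,d=arm.get_image('scene'); np.save('s16.npy',i); save('s16',cv2.resize(i[150:310,180:340],None,fx=3.7,fy=3.7,interpolation=cv2.INTER_CUBIC))
E
```

```text
pos [467.2 141.3 119.6] h -169.07 tilt 0.22 roll(y z) -0.05 F [-0.3 -0.1 -3.6] T [-0.07  0.1   0.04] w 33.7 t 17.8
s 163.9 w 459.8
dist 78.1 world d [ 5.  77.9  2.4] rot deg [-0.1 -0.2 -0.3] n 4
[-0.0002, 0.0195, -0.0006, -0.0002, -0.0009, -0.0012]
[-0.0002, 0.0195, -0.0006, -0.0002, -0.0009, -0.0012]
[-0.0003, 0.0195, -0.0006, -0.0002, -0.0009, -0.0012]
[-0.0003, 0.0195, -0.0006, -0.0002, -0.0009, -0.0012]
```

View pics/s16.png

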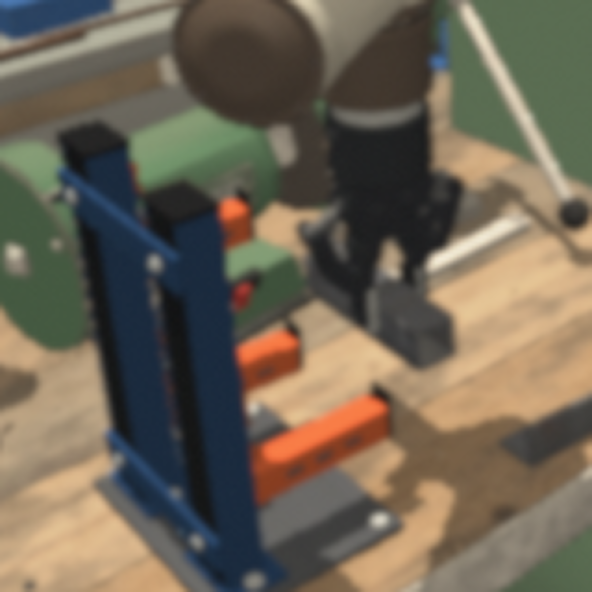

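```bash
python3 - <<'E'
from zedge import *
i=np.load('s16.npy'); save('s16z',cv2.resize(i[210:255,260:310],None,fx=13,fy=13,interpolation=cv2.INTER_NEAREST))
print(vplane([[291.4,248.7],[302,243]],397))
E
```

```text
[[188.3106051  120.56052049]
 [152.78608293 122.45203128]]
```

View pics/s16z.png

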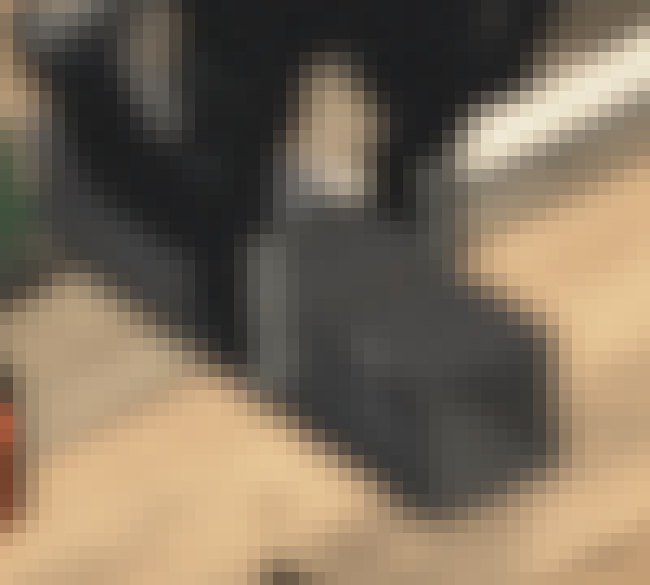

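```bash
cat >> zedge.py <<'E'
def splane(uv,s0):
    o,d=rays('scene',uv); os_=o[:2]@a2; ds=d[:,:2]@a2; P=o+d*((s0-os_)/ds)[:,None]
    return np.c_[P[:,:2]@r2,P[:,2]]
E
python3 - <<'E'
from zedge import *
i=np.load('s16.npy').astype(int); sm=i.sum(2)
# bottom edge: for columns 262..291, last dark->bright transition
E=[]
for u in range(264,292,2):
    c=sm[225:255,u]; k=[j for j in range(len(c)-1) if c[j]<300<=c[j+1]]
    if k: j=k[-1]; E.append([u,225+j+(300-c[j])/(c[j+1]-c[j])])
print(np.round(E,1).tolist())
for s0 in (178,181.4,185): print(s0,splane(E,s0).round(0).tolist())
E
```

```text
[[264.0, 230.8], [266.0, 230.6], [268.0, 231.8], [270.0, 233.3], [272.0, 234.8], [274.0, 236.2], [276.0, 237.7], [278.0, 238.7], [280.0, 240.0], [282.0, 241.6], [284.0, 243.2], [286.0, 244.5], [288.0, 246.0], [290.0, 248.0]]
178 [[545.0, 102.0], [534.0, 107.0], [524.0, 108.0], [513.0, 108.0], [503.0, 108.0], [493.0, 108.0], [483.0, 108.0], [474.0, 109.0], [464.0, 110.0], [454.0, 109.0], [445.0, 109.0], [436.0, 109.0], [427.0, 109.0], [418.0, 107.0]]
181.4 [[540.0, 106.0], [528.0, 112.0], [518.0, 112.0], [508.0, 112.0], [498.0, 112.0], [488.0, 112.0], [478.0, 112.0], [468.0, 113.0], [459.0, 114.0], [449.0, 113.0], [440.0, 113.0], [431.0, 113.0], [422.0, 113.0], [413.0, 111.0]]
185 [[534.0, 110.0], [522.0, 116.0], [512.0, 117.0], [502.0, 117.0], [492.0, 116.0], [482.0, 117.0], [472.0, 116.0], [463.0, 118.0], [453.0, 118.0], [444.0, 118.0], [435.0, 117.0], [426.0, 118.0], [417.0, 117.0], [408.0, 116.0]]
```

>>> {"name": "drive_tool", "arguments": {
  "moves": [
    [[0,0,0.01,-0.002,0,-0.001,-0.001],[0,0,0.019,-0.001,0,-0.001,-0.001],[0,0,0.019,-0.001,0,-0.001,-0.001],[0,0,0.019,0,0,-0.001,-0.001],[0,0,0.01,0,0,0,0],[0,0,0,0,0,0,0]]
  ]
}}

```text
clock: 18.45
position: [471.9, 223.3, 125.4]
ee_rot: [0.025, 1.0, 0.0, 0.001]
contact_force: [1.2, -0.0, -4.3]
gripper_width: 33.7
```

```bash
python3 - <<'E'
from zedge import *
ph()
rows(sw(242,461,101),ori(-2.8,0),1)
i,d=arm.get_image('scene'); np.save('s17.npy',i); save('s17',cv2.resize(i[190:290,220:300],None,fx=6,fy=6,interpolation=cv2.INTER_CUBIC))
E
```

```text
pos [471.9 223.3 125.4] h 8.57 tilt 0.15 roll(y z) 0.03 F [ 1.2 -0.  -4.3] T [ 0.01  0.11 -0.  ] w 33.7 t 18.45
s 246.0 w 460.4
dist 24.7 world d [  0.3  -4.1 -24.4] rot deg [ 0.   0.2 -0.1] n 1
[-0.0005, -0.0041, 0.0244, 0.0005, 0.0026, -0.0009]
```

View pics/s17.png

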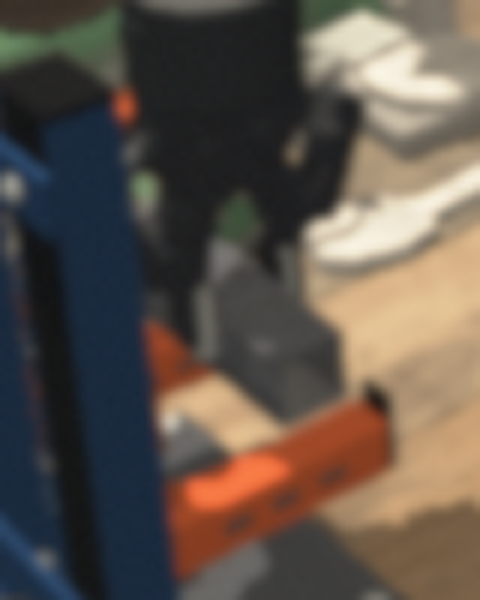

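Above both arms, behind the stops. Lower gently.

>>> {"name": "drive_tool", "arguments": {
  "moves": [
    [[0,0,-0.002,0.01,0,0.001,0],[0,0,-0.001,0.008,0,0.001,0],[0,0,0,0.004,0,0,0],[0,0,0,0,0,0,0]]
  ]
}}

```text
clock: 18.9
position: [470.3, 216.7, 100.5]
ee_rot: [0.026, 1.0, -0.001, -0.001]
contact_force: [-0.2, 0.3, -4.0]
gripper_width: 33.7
```

```bash
python3 - <<'E'
from zedge import *
ph()
E
```

```text
pos [470.3 216.7 100.5] h -145.42 tilt 0.21 roll(y z) -0.13 F [-0.2  0.3 -4. ] T [ 0.01  0.06 -0.03] w 33.7 t 18.9
s 239.4 w 459.1
```

>>> {"name": "drive_tool", "arguments": {
  "moves": [
    [[0,0,0,0.002,0,0,0],[0,0,0,0.002,0,0,0],[0,0,0,0,0,0,0]]
  ]
}}

```text
clock: 19.2
position: [471.8, 216.8, 99.7]
ee_rot: [0.026, 1.0, -0.001, 0.0]
contact_force: [0.4, -0.1, -3.5]
gripper_width: 34.1
```

```bash
python3 - <<'E'
from zedge import *
ph()
i,d=arm.get_image('scene'); save('s18',cv2.resize(i[190:290,220:300],None,fx=6,fy=6,interpolation=cv2.INTER_CUBIC))
E
```

```text
pos [471.8 216.8  99.7] h -82.43 tilt 0.08 roll(y z) -0.08 F [ 0.4 -0.1 -3.5] T [ 0.02  0.08 -0.  ] w 34.1 t 19.2
s 239.6 w 460.6
```

View pics/s18.png

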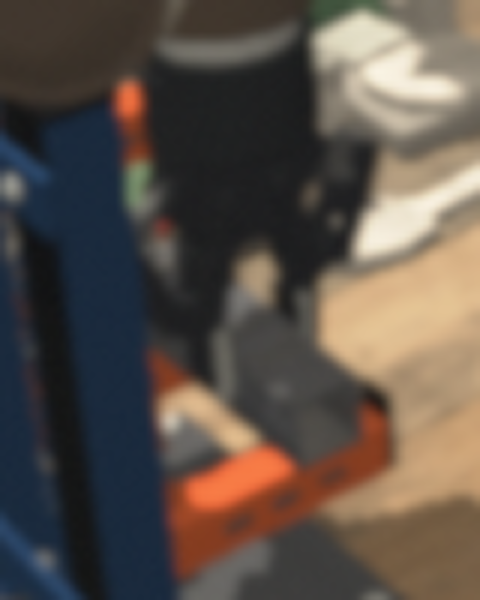

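>>> {"name": "drive_tool", "arguments": {
  "moves": [
    [[0,0,0.006,0,0,0,0],[0,0,0,0.003,0,0,0],[0,0,0,0.003,0,0,0]]
  ]
}}

```text
clock: 19.55
position: [473.8, 224.2, 98.7]
ee_rot: [0.025, 1.0, -0.001, 0.002]
contact_force: [-6.6, -2.9, 21.7]
gripper_width: 33.7
```

```bash
python3 - <<'E'
from zedge import *
ph()
E
```

```text
pos [473.8 224.2  98.7] h -16.19 tilt 0.25 roll(y z) -0.06 F [-6.6 -2.9 21.7] T [-0.87  2.66  0.03] w 33.7 t 19.55
s 247.1 w 462.3
```

>>> {"name": "drive_tool", "arguments": {
  "moves": [
    [[0,0,0,-0.0005,0,0,0],[0,0,0,0,0,0,0],[0,0,0,0,0,0,0]]
  ]
}}

```text
clock: 19.85
position: [474.2, 225.2, 99.8]
ee_rot: [0.024, 1.0, 0.0, 0.003]
contact_force: [0.5, -0.5, -4.5]
gripper_width: 33.9
```

>>> {"name": "drive_tool", "arguments": {
  "moves": [
    [[0.5,0,0,0,0,0,0],[0.6,0,0,0,0,0,0],[0.6,0,0,0,0,0,0],[0.6,0,0,0,0,0,0],[0.6,0,0,0,0,0,0]]
  ]
}}

```text
clock: 20.35
position: [475.9, 226.2, 100.2]
ee_rot: [0.024, 1.0, 0.001, 0.004]
contact_force: [-0.2, -1.0, -0.2]
gripper_width: 50.9
```

```bash
python3 - <<'E'
from zedge import *
ph()
i,d=arm.get_image('scene'); save('s19',cv2.resize(i[190:290,220:300],None,fx=6,fy=6,interpolation=cv2.INTER_CUBIC))
E
```

```text
pos [475.9 226.2 100.2] h 7.64 tilt 0.5 roll(y z) 0.09 F [-0.2 -1.  -0.2] T [0.   0.02 0.01] w 50.9 t 20.35
s 249.1 w 464.2
```

View pics/s19.png

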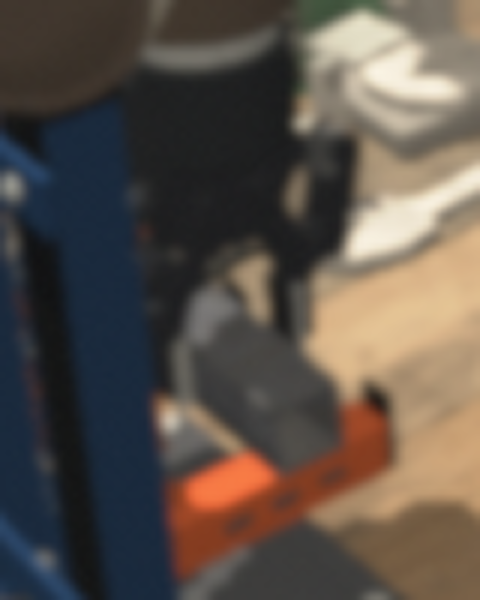

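>>> {"name": "drive_tool", "arguments": {
  "moves": [
    [[0.6,0.001,0,-0.015,0,0,0],[0.6,0.002,0,-0.03,0,0,0],[0.6,0.002,0,-0.04,0,0,0],[0.6,0.002,0,-0.04,0,0,0],[0.6,0.002,0,-0.04,0,0,0],[0.6,0,0,0,0,0,0]]
  ]
}}

```text
clock: 21.0
position: [465.0, 225.6, 270.5]
ee_rot: [0.024, 1.0, -0.001, 0.003]
contact_force: [0.2, -0.1, 1.0]
gripper_width: 51.4
```

```bash
python3 - <<'E'
from zedge import *
ph()
rows([430,-60,300],ori(-2.8,0),8)
E
```

```text
pos [465.  225.6 270.5] h -17.88 tilt 0.39 roll(y z) -0.1 F [ 0.2 -0.1  1. ] T [ 0.07  0.02 -0.01] w 51.4 t 21.0
s 248.0 w 453.4
dist 289.3 world d [ -35.  -285.6   29.5] rot deg [-0.1  0.4  0.1] n 8
[0.0026, -0.0359, -0.0036, -0.0002, 0.0008, 0.0001]
[0.0026, -0.0359, -0.0036, -0.0002, 0.0008, 0.0001]
[0.0026, -0.0359, -0.0036, -0.0002, 0.0008, 0.0001]
[0.0026, -0.0359, -0.0037, -0.0002, 0.0008, 0.0001]
[0.0026, -0.0359, -0.0037, -0.0002, 0.0008, 0.0001]
[0.0026, -0.0359, -0.0037, -0.0002, 0.0008, 0.0001]
[0.0026, -0.0359, -0.0037, -0.0002, 0.0008, 0.0001]
[0.0026, -0.0359, -0.0037, -0.0002, 0.0008, 0.0001]
```

>>> {"name": "drive_tool", "arguments": {
  "moves": [
    [[0.6,0.0025,-0.02,-0.004,0,0,0],[0.6,0.0025,-0.036,-0.004,0,0,0],[0.6,0.0025,-0.04,-0.004,0,0,0],[0.6,0.0025,-0.04,-0.004,0,0,0],[0.6,0.0025,-0.04,-0.004,0,0,0],[0.6,0.0025,-0.04,-0.004,0,0,0],[0.6,0.0025,-0.04,-0.004,0,0,0],[0.6,0.0025,-0.03,-0.004,0,0,0],[0.6,0,0,0,0,0,0]]
  ]
}}

```text
clock: 21.9
position: [423.5, -74.4, 300.7]
ee_rot: [0.023, 1.0, -0.002, 0.0]
contact_force: [-0.1, 0.5, -0.6]
gripper_width: 51.3
```

```bash
python3 - <<'E'
from zedge import *
ph()
i,d=arm.get_image('top'); np.save('t20.npy',i); P=cloud('top',d); save('t20',cv2.resize(i[150:260,170:430],None,fx=3,fy=3,interpolation=cv2.INTER_CUBIC))
m=(P[...,2]>112)&(P[...,2]<134); s=P[...,:2]@a2; w=P[...,:2]@r2; m&=(s>190)&(s<300)&(w>370)&(w<590)
hs=cv2.cvtColor(i,cv2.COLOR_RGB2HSV)[...,1]; m&=hs<110
v,u=np.nonzero(m); q=onz('top',np.c_[u,v],123)[:,:2]; q=np.c_[q@a2,q@r2].astype(np.float32); print('tube (s,w)',len(u),q.mean(0),cv2.minAreaRect(q),'z',np.median(P[m][:,2]))
i,d=arm.get_image('scene'); np.save('s20.npy',i); save('s20',cv2.resize(i[180:300,190:330],None,fx=5,fy=5,interpolation=cv2.INTER_CUBIC))
E
```

```text
pos [423.5 -74.4 300.7] h -78.97 tilt 0.25 roll(y z) -0.24 F [-0.1  0.5 -0.6] T [ 0.07 -0.05 -0.01] w 51.3 t 21.9
s -53.6 w 426.6
tube (s,w) 226 [251.18596 494.0723 ] ((249.39308166503906, 481.7292175292969), (35.29130935668945, 150.03021240234375), 3.5709352493286133) z 122.63193631620675
```

View pics/t20.png

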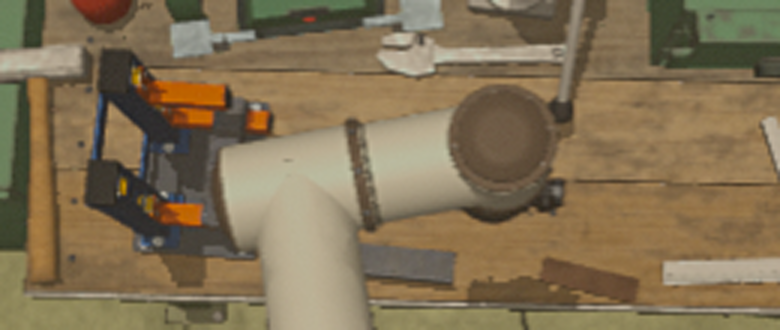

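View pics/s20.png

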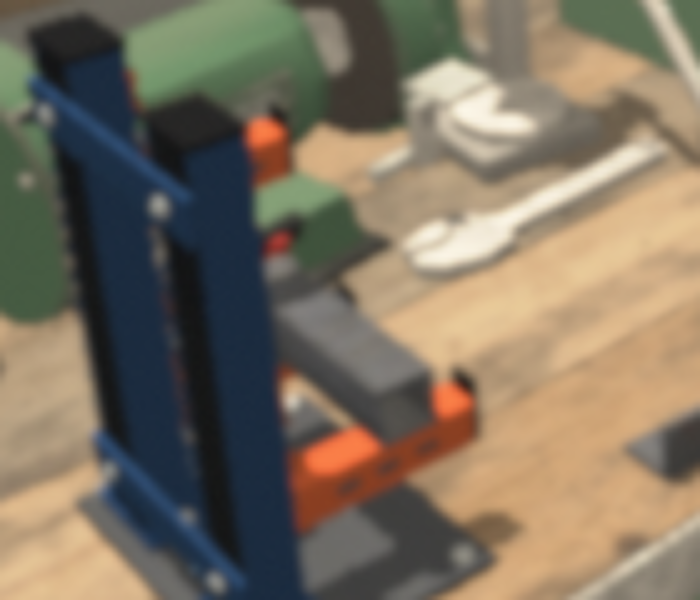

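```bash
python3 - <<'E'
from plan import *
hz(); print(arm.job_done())
E
```

```text
pos [423.9 -72.4 300.2] h -86.65 tilt 0.21 roll(y z) -0.21 F [-0.2  0.1  0.7] T [0.05 0.   0.04] w 51.6 t 22.0
the job is handed in; nothing more can be done
None
```

The loose orange arm is hooked into the bare lower place and pressed home, the tube lies across the two level arms, and the job was handed in at 22 s of the 72 s allowed.

**Support arm:**
- **Pressing:** the arm went down with the slots. A last press gave about 25 N on the gripper. After I let go, a second press of about 25 N with closed fingers did not move it in the scene view.
- **Height:** its top face measured about 88 to 89 mm, against 88 mm for the neighbouring arm.
- **Fit:** it sits within about 1 mm sideways and its plate is against the face.
- **Slip:** during the first press the fingers slipped about 3 mm on the bar.

**Spring catch:** I could not read it directly, because the upper arm mostly hides it. That it snapped out is inferred from the arm being fully home and from the visible yellow pixels, which look the same as when the catch was out at the start.

**Tube:**
- **Height:** its top measured 122.6 mm, against the 123 mm expected when lying flat on both arms.
- **Position:** its centre is about 14 mm in front of `rest_mid` and about 4 mm off lengthways, and it is about 3.6° (0.06 rad) from square. All of these are inside the limits.
- **Release:** it is released, and the gripper is about 300 mm clear with no contact force.

**Other things:** the ones visible in the last pictures look unmoved by eye. I did not measure their positions again.

**Disagreement:** the two cameras differed by about 4 mm in absolute position sideways. I lined the arm up by its position relative to the fixed arms in each view, and those agreed to about 1 mm.

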